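# Fetch the reference block from behind the stored optics

### The arm

A 6-joint arm with a two-finger parallel gripper is mounted at the origin on the work surface. World frame = base frame: x ahead of the robot, y to its left, z up, the work surface at z = 0. Lengths are in m, angles in rad, forces in N, time in s.
With the tool pointing down it reaches from about 0.275 to 0.975 m from the base axis. Payload 8.4 kg.
Tool frame: the origin (TCP) lies midway between the tips of the shut fingers; the grasp point (between the pads) lies 19 mm behind it; z points along the fingers, y is the line along which they close (so a half turn about z gives the same grasp; the last joint's range is limited). The gripper opens to 92 mm and grips with 3 to 60 N. Pads are 20 mm wide; open, the fingers measure 128 mm over their backs; the gripper's body (75 mm by 189 mm) begins 69 mm behind the grasp point.
Start: joints at [1.151, 0.353, 1.633, -0, 1.155, -0.002], TCP at [0.254, 0.571, 0.215] pointing down, gripper open.
Joint ranges: [-2.63, 2.63], [-0.92, 2.1], [0.06, 2.66], [-1.3, 4.44], [0, 2.69], [-3.02, 3.02]. Speed limits (rad/s): [2.22, 2.22, 2.79, 3.14, 3.14, 3.14].

### API

Orientations are given as a rotation vector (axis times angle).
In Python, from workcell import telemetry, optics, workorder gives the robot as it stands.
- The arm moves only by the tool move_arm, never from a script. Its argument "motion" is a list that holds one entry, the list of rows, each a list of 7 numbers: the shift along the tool's x, y, z in m, then the turn, a rotation vector about the tool's x, y, z in degrees, then the finger opening in m, from 0 to 0.0919. A call has 1 to 8 rows; each row is the pose to reach, as a shift and turn from the pose commanded when the call began, along the tool's axes at that moment; what a row does not reach only later rows make up. A row lasts 1/8 s, in which the tool goes at most 62.5 mm and 10.7 degrees, less where a joint would pass 70% of its speed; a pose out of reach is approached as far as the arm can. A call with a gripper value outside its range is refused whole. The fingers move at their own pace and stop on an object; "force" is the grip in N (left out, the last holds). Time passes only in rows, so rows that repeat a pose let the fingers close. It gives the time, the measured TCP pose, the force, the opening and the grip force at its end, in the units of the state.
- telemetry.read_state(): the state, without advancing time (a new reading comes with each control period).
- optics.read_camera(name): name is "scene" or "top" or "wrist"; returns a dict with "frame" (400x640x3 uint8, red, green, blue), "intrinsics" (3x3 intrinsics, pixels), "dist" ([k1, k2, p1, p2, k3] as OpenCV has them; the pictures are not rectified), "rvec" (rotation vector, rad) and "tvec" (3), from world to camera coordinates, as OpenCV has them. Camera axes: x right, y down, z forward; pixel columns grow to the right and rows downward; lengths in m; the calibration is good to about 2 mm. A picture is of the moment at which its call begins. There is no depth.
- workorder.job_done(): hands the job in; it is judged then, once.
The state is a dict: "clock": time; "qpos": joint angles; "joint_velocities": joint speeds; "joint_efforts": joint torques, N m; "position": TCP position; "ee_rot": TCP orientation; "force": force on the tool from outside, world axes, zero at the start; "wrist_torque": the same for the moment, N m; "finger_gap": finger opening in m; "gripper_force": force on a finger pad.
Only numpy, scipy, OpenCV 4.12 (cv2) and the standard library are available. Lean on these libraries where they do the work, as an engineer would, in place of code of your own. Each camera call takes 0.05 s, during which the arm holds its last target. There are 200 camera calls.

### The job

Clear the lens, the trigger box and the ball head out of the storage bay and stand all three upright on the grey side mat, without shifting the steel reference block in the meantime. Then take the reference block from the back of the bay and set it upright on the middle of the specimen stage, inside the ring mark, and only after that put each of the three back upright on the very seat it came from. Tip nothing over and leave the mug, screwdriver and notebook alone.

Things in the scene. Friction and masses are not known exactly. Their poses are not given: they have to be found in the camera images.
- lens: Camera lens standing on end, black, round, 110 mm tall, 420 g: foot 54 mm across up to 22 mm, straight barrel 44 mm across from 26 to 100 mm, head 49 mm across from 104 mm to the top with glass in it. Loose; to clear and put back. Origin: centre of the underside, z up along its axis.
- trigger_box: Square grey electronics box standing on end, 46 x 46 x 96 mm tall, 360 g, two round sockets and a black bar on top. Loose; to clear and put back. Origin: centre of the underside, x and y square to its sides, z up; its sides start within 0.2 rad of square with the bay.
- ball_head: Tripod ball head standing upright, 110 mm tall, 400 g: dark steel foot 54 mm across up to 10 mm, body 42 mm across up to 44 mm, narrow neck with a bright ball, then a black round clamp 45 mm across from 66 to 100 mm topped with cork round a 7 mm wide steel stud, 10 mm tall. Loose; to clear and put back. Origin: centre of the underside, z up along its axis.
- reference: Reference block: low plain steel disc, 50 mm across, 36 mm tall, 340 g, with a 20 mm black spot in the middle of its top. Loose, always on the seat in the middle of the back row of the bay, hemmed in by the other three. Origin: centre of the underside, z up.
- bay: Fixed tray: grey floor 190 (x) x 216 (y) mm, its top at 6 mm; 6 mm aluminium walls to 45 mm height at +x (back), +y, -y; open at -x. Seats, white rings 59 mm wide: back row x 55, y 60, 0, -60 mm; front x -5, y 0. Reference in the middle of the back row; which other thing has which seat varies, each within 2 mm of its seat. Origin: centre of underside, at table level. Place and yaw vary.
- mat: Side mat: plain grey rectangle, 180 (x) x 220 (y) mm, 8 mm thick, fixed for the run, empty at the start. Origin: centre of the underside, at table level. Its place and yaw vary.
- stage: Specimen stage, fixed for the run: dark steel base 120 x 120 mm, 18 mm high, with an aluminium plate 100 x 100 mm on it, its flat top 30 mm above the table, a black ring mark 58 mm across (53 mm inside) in its middle. Origin: centre of the underside, at table level. Its place and yaw vary.
- mug: White mug, 76 mm across, 85 mm tall, a bystander beyond the work. Origin: centre of the underside.
- driver: Screwdriver, 190 mm long, lying on the table, a bystander beyond the work. Origin: on its underside, near its middle.
- notebook: Green notebook, 100 x 150 x 16 mm, lying on the table, a bystander beyond the work. Origin: centre of the underside.

How it is judged:
By the outcome, as a careful person would: the job done as asked, in the order asked, and still so for the second after the job is handed in, with the robot touching nothing.
It also fails if it takes over 141 s, if anything falls off the work surface, if the arm or the gripper's body presses on something with over 40 N, if the wrist force passes 120 N, or if a joint passes its speed limit or range.

## Working session

There is one attempt and no reset: what is moved stays moved. The work goes in short steps, Python scripts to look and compute and a tool call to move; the robot and the scene stay as the last step left them, time stands still between calls to the robot, and variables do not carry over. Pictures are saved under pics/ and viewed, at most 16 in all, crops included, and the job is handed in when it is done.

Besides the shell and the picture viewer there is one more tool, called after "Emit:" in YAML: its name, and indented under it one key for each argument. move_arm: Moves the arm, as the interface text tells. Its arguments: {"type":"object","properties":{"motion":{"type":"array"},"force":{"type":"number"}},"required":["motion"]}

```bash
ls; mkdir -p pics; cat > h.py <<'E'
import numpy as np, cv2
from scipy.spatial.transform import Rotation as R
from workcell import telemetry, optics, workorder
def cam(n):
    c=optics.read_camera(n); return c
def ray(c,px,z):
    p=cv2.undistortPoints(np.array(px,float).reshape(-1,1,2),c["intrinsics"],np.array(c["dist"])).reshape(-1,2)
    M=cv2.Rodrigues(np.array(c["rvec"],float))[0]; o=-M.T@np.array(c["tvec"],float).ravel()
    d=np.c_[p,np.ones(len(p))]@M
    return o+d*((z-o[2])/d[:,2])[:,None]
def proj(c,P):
    return cv2.projectPoints(np.array(P,float).reshape(-1,1,3),np.array(c["rvec"],float),np.array(c["tvec"],float),c["intrinsics"],np.array(c["dist"]))[0].reshape(-1,2)
def save(c,n): cv2.imwrite("pics/"+n,cv2.cvtColor(c["frame"],cv2.COLOR_RGB2BGR))
E
python3 - <<'E'
from h import *
import pickle
for n in("scene","top"):
    c=cam(n); save(c,n+"0.png"); pickle.dump(c,open(n+"0.pkl","wb"))
    M=cv2.Rodrigues(np.array(c["rvec"],float))[0]; print(n,-M.T@np.array(c["tvec"]).ravel(),c["intrinsics"][0])
s=telemetry.read_state(); print(s)
E
```

```text
pics
scene [0.88682031 0.41981403 0.76565776] [398.59895369   0.         315.32787668]
top [ 0.57049271 -0.02774197  1.14570656] [412.1186083    0.         314.52040812]
{'clock': 0.1, 'qpos': array([ 1.15060747e+00,  3.53599748e-01,  1.63406707e+00,  3.50233057e-05,
        1.15519771e+00, -2.40792146e-03]), 'joint_velocities': array([-7.41857074e-05, -1.03675788e-04, -1.45362428e-03, -1.80255147e-04,
       -2.04528992e-03, -6.58567754e-04]), 'joint_efforts': array([ 1.80339059e-03, -5.94908774e+01, -3.34927118e+01,  7.00877700e-02,
        1.85355922e-02, -3.93443588e-05]), 'position': array([0.25339226, 0.57083328, 0.21392261]), 'ee_rot': array([-6.51446387e-01, -3.07300268e+00,  1.94268151e-03]), 'force': array([ 0.10603527, -0.40697035, -0.12350356]), 'wrist_torque': array([-0.02497045, -0.00182006,  0.0243755 ]), 'gripper_force': 0.0, 'finger_gap': 0.09167637718378067}
```

View pics/top0.png

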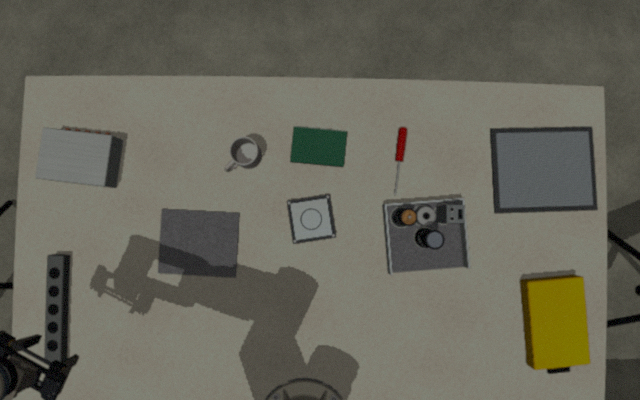

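View pics/scene0.png

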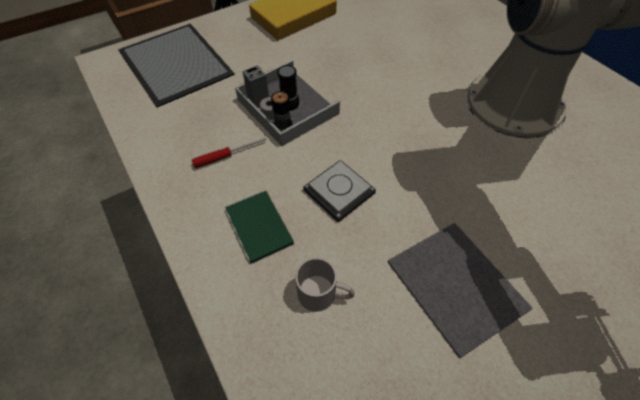

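The top view shows the bay at about (427,235), with the ball head at (407,216), reference at (427,214), trigger box at (453,213) and lens in front at (431,239). The stage is at (311,219) and the mat at (200,243). The scene view shows the same layout.

```bash
python3 - <<'E'
from h import *
import pickle
c=pickle.load(open("top0.pkl","rb")); f=c["frame"]
a=cv2.resize(f[190:280,375:475],None,fx=5.5,fy=5.5,interpolation=cv2.INTER_CUBIC)
cv2.imwrite("pics/z1.png",cv2.cvtColor(cv2.convertScaleAbs(a,alpha=1.5),cv2.COLOR_RGB2BGR))
g=cv2.cvtColor(f,cv2.COLOR_RGB2GRAY); hsv=cv2.cvtColor(f,cv2.COLOR_RGB2HSV)
# mat: low saturation and dark-ish
S=hsv[...,1]
print("sat mat",f[225,180],f[225,220],f[260,180],"table",f[290,180],f[330,200],f[190,300],"stage",f[205,297],"bay",f[262,400])
# mat mask by colour ratio r/b (grey vs warm table)
ff=cv2.GaussianBlur(f,(3,3),0).astype(float); ratio=ff[...,0]/(ff[...,2]+1)
print("ratio mat",ratio[225,180],ratio[225,220],ratio[260,180],"table",ratio[290,180],ratio[190,300],ratio[255,150])
t=(ratio[225,180]+ratio[190,300])/2
for nm,(r0,r1,c0,c1),z in(("mat",(200,290,145,255),.008),("stage",(185,255,275,350),.03),("bay",(185,285,375,480),.045)):
    m=np.zeros(g.shape,np.uint8); m[r0:r1,c0:c1]=(ratio[r0:r1,c0:c1]<t)*255
    m=cv2.morphologyEx(m,cv2.MORPH_OPEN,np.ones((3,3)))
    k=max(cv2.findContours(m,0,2)[0],key=cv2.contourArea)
    b=cv2.minAreaRect(k); bx=cv2.boxPoints(b); P=ray(c,bx,z)
    print(nm,b,P[:,:2].round(4).tolist(),P.mean(0).round(4),[np.linalg.norm(P[i]-P[i-1]).round(4) for i in range(4)])
E
```

```text
sat mat [79 77 78] [68 68 71] [46 41 42] table [83 83 72] [124 124 112] [127 125 111] stage [126 129 123] bay [73 70 75]
ratio mat 0.987012987012987 0.9726027397260274 1.0 table 1.1527777777777777 1.1238938053097345 1.1369863013698631
mat ((198.30874633789062, 242.5457763671875), (77.38555908203125, 64.0107421875), 3.2396998405456543) [[0.408, 0.4152], [0.5858, 0.411], [0.5785, 0.1931], [0.4022, 0.1983]] [0.4936 0.3044 0.008 ] [np.float64(0.217), np.float64(0.1779), np.float64(0.218), np.float64(0.1763)]
stage ((311.07000732421875, 218.49000549316406), (42.850669860839844, 42.70924377441406), 81.8698959350586) [[0.6149, 0.0587], [0.6337, -0.0556], [0.5194, -0.0742], [0.5007, 0.0396]] [ 0.5672 -0.0079  0.03  ] [np.float64(0.1159), np.float64(0.1158), np.float64(0.1158), np.float64(0.1153)]
bay ((426.3512268066406, 235.17393493652344), (70.08625793457031, 82.27009582519531), 85.54439544677734) [[0.6112, -0.1985], [0.6329, -0.4194], [0.4463, -0.4355], [0.4258, -0.2158]] [ 0.5291 -0.3173  0.045 ] [np.float64(0.1862), np.float64(0.222), np.float64(0.1873), np.float64(0.2207)]
```

View pics/z1.png

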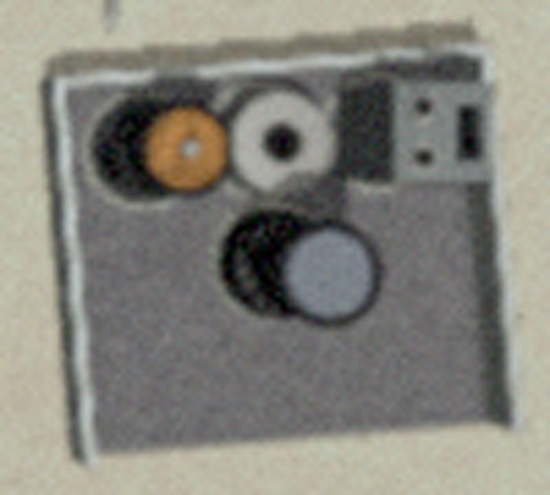

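The zoomed view confirms the seats: cork (ball head) on +y, reference in the middle, box on −y and lens in front. Bay yaw is about 0.09 rad. Next I'll move above the bay for a wrist view.

Emit:
move_arm:
  motion:
    - [[-0.3, -0.34, -0.05, 0, 0, 0, 0.0919], [-0.3, -0.34, -0.05, 0, 0, 0, 0.0919], [-0.3, -0.34, -0.05, 0, 0, 0, 0.0919], [-0.3, -0.34, -0.05, 0, 0, 0, 0.0919], [-0.3, -0.34, -0.05, 0, 0, 0, 0.0919], [-0.3, -0.34, -0.05, 0, 0, 0, 0.0919], [-0.3, -0.34, -0.05, 0, 0, 0, 0.0919], [-0.3, -0.34, -0.05, 0, 0, 0, 0.0919]]

```text
clock: 1.1
position: [0.3903, 0.1359, 0.2649]
ee_rot: [0.656, 3.072, -0.0]
force: [-0.6, 0.4, 1.1]
finger_gap: 0.0918
gripper_force: 0.0
```

Emit:
move_arm:
  motion:
    - [[-0.3, -0.34, -0.05, 0, 0, 61, 0.0919], [-0.3, -0.34, -0.05, 0, 0, 61, 0.0919], [-0.3, -0.34, -0.05, 0, 0, 61, 0.0919], [-0.3, -0.34, -0.05, 0, 0, 61, 0.0919], [-0.3, -0.34, -0.05, 0, 0, 61, 0.0919], [-0.3, -0.34, -0.05, 0, 0, 61, 0.0919], [-0.3, -0.34, -0.05, 0, 0, 61, 0.0919], [-0.3, -0.34, -0.05, 0, 0, 61, 0.0919]]

```text
clock: 2.1
position: [0.5264, -0.2967, 0.3141]
ee_rot: [-2.124, -2.315, 0.001]
force: [-0.1, 0.0, -0.2]
finger_gap: 0.0919
gripper_force: 0.0
```

```bash
cat >> h.py <<'E'
def pose():
    s=telemetry.read_state(); return np.array(s["position"]),R.from_rotvec(s["ee_rot"]),s
def go(x,y,z,ang,p=None,r=None):
    """shift (tool axes) and turn (deg) from pose to TCP x,y,z with tool y at angle ang deg, pointing down"""
    if p is None: p,r,_=pose()
    a=np.radians(ang); yy=np.array([np.cos(a),np.sin(a),0]); zz=np.array([0,0,-1.]); T=R.from_matrix(np.c_[np.cross(yy,zz),yy,zz])
    return (r.inv().apply(np.array([x,y,z])-p)).round(4).tolist()+(np.degrees((r.inv()*T).as_rotvec())).round(2).tolist(),T
E
python3 - <<'E'
from h import *
import pickle
c=cam("wrist"); save(c,"w1.png"); pickle.dump(c,open("w1.pkl","wb"))
p,r,s=pose(); print(s["clock"],p,r.as_matrix().round(4).tolist(),s["qpos"].round(3))
M=cv2.Rodrigues(np.array(c["rvec"],float))[0]; print(-M.T@np.array(c["tvec"]).ravel(),M.round(2).tolist())
E
```

```text
2.15 [ 0.52657583 -0.29697322  0.31407599] [[-0.086, 0.9963, -0.0003], [0.9963, 0.086, -0.0006], [-0.0006, -0.0004, -1.0]] [-5.160e-01  2.440e-01  1.561e+00 -1.000e-03  1.336e+00 -6.010e-01]
[ 0.51982668 -0.2175378   0.48401752] [[1.0, 0.08, -0.0], [0.08, -0.96, 0.28], [0.02, -0.28, -0.96]]
```

View pics/w1.png

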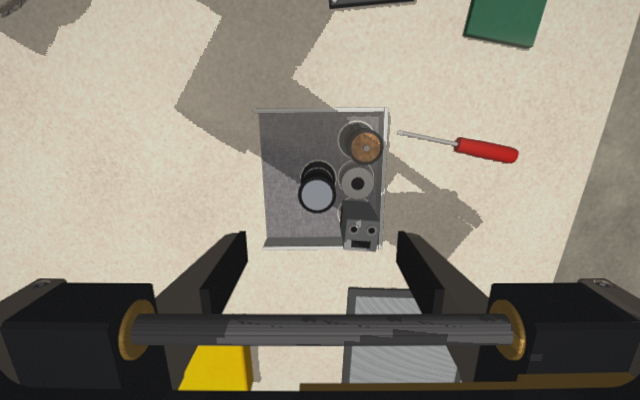

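The wrist view shows the whole bay: cork (366,147), reference spot (357,184), lens glass (317,194), box top (360,232) and bay wall corners near (258,109), (388,108), (381,249) and (264,246).

```bash
python3 - <<'E'
from h import *
import pickle
c=pickle.load(open("w1.pkl","rb")); t=pickle.load(open("top0.pkl","rb")); f=c["frame"]
a=cv2.resize(f[100:256,250:400],None,fx=3.8,fy=3.8,interpolation=cv2.INTER_CUBIC)
cv2.imwrite("pics/z2.png",cv2.cvtColor(a,cv2.COLOR_RGB2BGR))
def cen(c,mask,near,z):
    k=[q for q in cv2.findContours(mask.astype(np.uint8),0,2)[0] if cv2.contourArea(q)>8]
    q=min(k,key=lambda q:np.linalg.norm(np.array(cv2.minEnclosingCircle(q)[0])-near))
    e=cv2.fitEllipse(q) if len(q)>5 else cv2.minAreaRect(q)
    pts=ray(c,q.reshape(-1,2),z)[:,:2]
    (cx,cy),rad=cv2.minEnclosingCircle(pts.astype(np.float32))
    return np.round(e[0],1),ray(c,[e[0]],z)[0,:2].round(4),"circ",round(cx,4),round(cy,4),"r",round(rad,4)
for nm,c,N in(("w",c,((366,147),(357,184),(317,194))),("t",t,((408.8,216.9),(426.3,216),(435.5,239.6)))):
    f=c["frame"].astype(int); H=cv2.cvtColor(c["frame"],cv2.COLOR_RGB2HSV)
    print(nm,"cork",cen(c,(f[...,0]-f[...,2]>35)&(H[...,1]>90)&(f[...,0]<230),N[0],.106))
    print("glass",cen(c,(f[...,2]-f[...,0]>4)&(f[...,2]>90),N[2],.114))
    roi=np.zeros(f.shape[:2],bool); x,y=map(int,N[1]); roi[y-8:y+9,x-8:x+9]=1
    print("spot",cen(c,(f.sum(2)<(240 if nm=='w' else 240))&roi,N[1],.042))
    print("pix",f[int(N[0][1]),int(N[0][0])],f[int(N[2][1]),int(N[2][0])],f[y,x])
E
```

```text
w cork (array([365.5, 146.7]), array([ 0.5775, -0.253 ]), 'circ', 0.5775, -0.2533, 'r', 0.018)
glass (array([316.6, 194.6]), array([ 0.5219, -0.3173]), 'circ', 0.5219, -0.3176, 'r', 0.0198)
spot (array([357.3, 183.2]), array([ 0.5817, -0.3139]), 'circ', 0.5816, -0.314, 'r', 0.0098)
pix [127 124 120] [136 138 144] [34 33 33]
t cork (array([408.6, 216.9]), array([ 0.5764, -0.2552]), 'circ', 0.5773, -0.2549, 'r', 0.0188)
glass (array([434.5, 238.8]), array([ 0.5228, -0.3192]), 'circ', 0.5213, -0.3192, 'r', 0.0165)
spot (array([425.9, 215.6]), array([ 0.581 , -0.3159]), 'circ', 0.5814, -0.316, 'r', 0.0098)
pix [91 83 76] [81 86 90] [ 2  7 11]
```

View pics/z2.png

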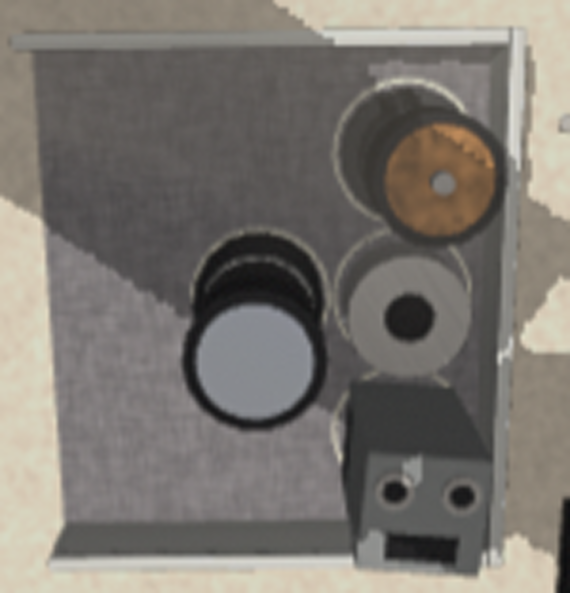

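The crop shows the box top corners at about (368,452), (493,460), (480,575) and (355,566) in crop pixels, and the bay wall corners clearly.

```bash
python3 - <<'E'
from h import *
import pickle
c=pickle.load(open("w1.pkl","rb")); 
f=lambda L:[(250+u/3.8-.4,100+v/3.8-.4) for u,v in L]
P=ray(c,f([(368,452),(493,460),(480,575),(355,566)]),.102)[:,:2]
e=[P[i]-P[i-1] for i in range(4)]
print("box",P.round(4).tolist(),P.mean(0),[np.linalg.norm(x).round(4) for x in e],[np.degrees(np.arctan2(x[1],x[0])).round(1) for x in e])
P=ray(c,f([(12,36),(525,30),(498,566),(50,566)]),.045)[:,:2]
e=[P[i]-P[i-1] for i in range(4)]
print("bay",P.round(4).tolist(),P.mean(0),[np.linalg.norm(x).round(4) for x in e],[np.degrees(np.arctan2(x[1],x[0])).round(1) for x in e])
# box sockets: angle
P=ray(c,f([(395,492),(462,497)]),.102)[:,:2];d=P[1]-P[0];print("sock",np.degrees(np.arctan2(d[1],d[0])),P.mean(0))
p,r,_=pose()
for n,x,y,a in(("lens",.522,-.318,4.5),):
  print(n,go(x,y,.31,a)[0])
E
```

```text
box [[0.5644, -0.3503], [0.6088, -0.3496], [0.6102, -0.3941], [0.5645, -0.3943]] [ 0.58698052 -0.37207373] [np.float64(0.044), np.float64(0.0444), np.float64(0.0446), np.float64(0.0458)] [np.float64(90.0), np.float64(1.0), np.float64(-88.2), np.float64(-179.7)]
bay [[0.4237, -0.2203], [0.611, -0.2023], [0.6307, -0.4157], [0.4442, -0.4316]] [ 0.52735882 -0.31748721] [np.float64(0.2122), np.float64(0.1882), np.float64(0.2143), np.float64(0.1872)] [np.float64(95.5), np.float64(5.5), np.float64(-84.7), np.float64(-175.2)]
sock 0.2613764839199864 [ 0.58767477 -0.36444877]
lens [-0.0206, -0.0064, 0.0041, -0.02, 0.03, 0.43]
```

Emit:
move_arm:
  motion:
    - [[-0.0205, -0.0065, 0.06, 0, 0, 0, 0.0919], [-0.0205, -0.0065, 0.06, 0, 0, 0, 0.0919], [-0.0205, -0.0065, 0.12, 0, 0, 0, 0.0919], [-0.0205, -0.0065, 0.18, 0, 0, 0, 0.0919], [-0.0205, -0.0065, 0.22, 0, 0, 0, 0.0919], [-0.0205, -0.0065, 0.252, 0, 0, 0, 0.0919], [-0.0205, -0.0065, 0.252, 0, 0, 0, 0.0919], [-0.0205, -0.0065, 0.252, 0, 0, 0, 0.0919]]

```text
clock: 3.15
position: [0.5228, -0.3146, 0.0648]
ee_rot: [2.119, 2.317, 0.001]
force: [0.7, 0.1, 0.3]
finger_gap: 0.0917
gripper_force: 0.0
```

Emit:
move_arm:
  motion:
    - [[0, 0, 0, 0, 0, 0, 0.03], [0, 0, 0, 0, 0, 0, 0.03], [0, 0, 0, 0, 0, 0, 0.03], [0, 0, 0, 0, 0, 0, 0.03], [0, 0, 0, 0, 0, 0, 0.03], [0, 0, 0, 0, 0, 0, 0.03]]
  force: 30

```text
clock: 3.9
position: [0.5216, -0.3148, 0.0627]
ee_rot: [2.121, 2.317, 0.0]
force: [0.5, -0.5, 0.5]
finger_gap: 0.0479
gripper_force: 30.0
```

Emit:
move_arm:
  motion:
    - [[0, 0, -0.005, 0, 0, 0, 0.03], [0, 0, -0.01, 0, 0, 0, 0.03], [0, 0, -0.015, 0, 0, 0, 0.03], [0, 0, -0.02, 0, 0, 0, 0.03], [0, 0, -0.02, 0, 0, 0, 0.03]]

```text
clock: 4.53
position: [0.5217, -0.3149, 0.0832]
ee_rot: [2.121, 2.317, 0.0]
force: [-0.8, 0.1, -3.7]
finger_gap: 0.0475
gripper_force: 30.0
```

```bash
python3 - <<'E'
from h import *
import pickle
c=cam("scene"); pickle.dump(c,open("s1.pkl","wb"))
d=cam("wrist"); pickle.dump(d,open("w2.pkl","wb"))
a=cv2.resize(c["frame"][40:160,210:360],None,fx=3.3,fy=3.3,interpolation=cv2.INTER_CUBIC)
b=cv2.resize(d["frame"],None,fx=.62,fy=.62)
o=np.zeros((396+248,495,3),np.uint8)[:600]; o=np.zeros((396,495+300,3),np.uint8);o[:,:495]=a; o[:188,495:]=cv2.resize(d["frame"],(300,188))
cv2.imwrite("pics/a1.png",cv2.cvtColor(o,cv2.COLOR_RGB2BGR))
p,r,s=pose(); print(s["clock"],p,s["finger_gap"],s["gripper_force"],s["force"])
print(go(p[0],p[1],.2,5)[0])
E
```

```text
4.625 [ 0.52140423 -0.31468267  0.08263879] 0.047405405988425735 29.999501556158066 [-0.88068807  0.12826651 -3.35118067]
[-0.0, 0.0, -0.1174, 0.0, 0.0, 0.06]
```

View pics/a1.png

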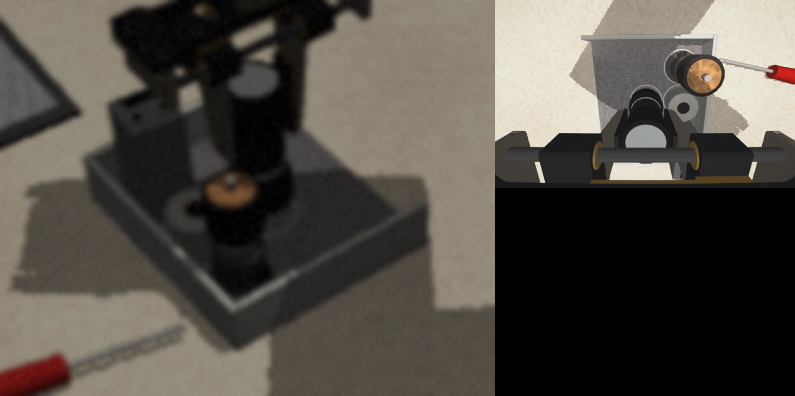

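The lens is held and lifted upright. Next I'll carry it to the mat.

Emit:
move_arm:
  motion:
    - [[0, 0, -0.05, 0, 0, 0, 0.03], [0, 0, -0.1, 0, 0, 0, 0.03], [0.03, 0.001, -0.117, 0, 0, 0, 0.03], [0.09, 0.003, -0.117, 0, 0, 0, 0.03], [0.15, 0.005, -0.117, 0, 0, 0, 0.03], [0.21, 0.007, -0.117, 0, 0, 0, 0.03], [0.27, 0.009, -0.117, 0, 0, 0, 0.03], [0.3, 0.01, -0.117, 0, 0, 0, 0.03]]

```text
clock: 5.62
position: [0.5041, -0.0123, 0.1995]
ee_rot: [-2.119, -2.319, -0.0]
force: [0.5, -0.2, -4.2]
finger_gap: 0.0471
gripper_force: 30.0
```

Emit:
move_arm:
  motion:
    - [[0.055, 0.002, 0, 0, 0, 0, 0.03], [0.11, 0.004, 0, 0, 0, 0, 0.03], [0.165, 0.005, 0, 0, 0, 0, 0.03], [0.22, 0.007, 0, 0, 0, 0, 0.03], [0.2514, 0.008, 0, 0, 0, 0, 0.03], [0.2514, 0.008, 0.04, 0, 0, 0, 0.03], [0.2514, 0.008, 0.08, 0, 0, 0, 0.03], [0.2514, 0.008, 0.08, 0, 0, 0, 0.03]]

```text
clock: 6.62
position: [0.4882, 0.2352, 0.117]
ee_rot: [-2.119, -2.316, 0.009]
force: [-0.5, -0.4, -3.2]
finger_gap: 0.0475
gripper_force: 30.0
```

```bash
python3 - <<'E'
from h import *
p,r,s=pose(); print(s["clock"],p,s["finger_gap"],s["force"],s["joint_velocities"].round(3))
print(go(.4915,.236,.065,5)[0])
E
```

```text
6.625 [0.48824703 0.2351539  0.11699936] 0.0474625918814519 [-0.48104697 -0.35683638 -3.17911601] [-0.007 -0.049 -0.055 -0.004  0.043  0.   ]
[0.0007, 0.0036, 0.052, -0.34, 0.12, 0.08]
```

Emit:
move_arm:
  motion:
    - [[0, 0.003, 0.025, 0, 0, 0, 0.03], [0, 0.003, 0.045, 0, 0, 0, 0.03], [0, 0.003, 0.05, 0, 0, 0, 0.03], [0, 0.003, 0.052, 0, 0, 0, 0.03], [0, 0.003, 0.052, 0, 0, 0, 0.03], [0, 0.003, 0.052, 0, 0, 0, 0.03]]

```text
clock: 7.38
position: [0.4942, 0.2366, 0.0684]
ee_rot: [2.121, 2.317, 0.002]
force: [-0.2, 0.2, -3.6]
finger_gap: 0.0474
gripper_force: 30.0
```

Emit:
move_arm:
  motion:
    - [[0, 0, 0.001, 0, 0, 0, 0.03], [0, 0, 0.002, 0, 0, 0, 0.03], [0, 0, 0.003, 0, 0, 0, 0.03], [0, 0, 0.003, 0, 0, 0, 0.03]]

```text
clock: 7.88
position: [0.4941, 0.2364, 0.0655]
ee_rot: [2.121, 2.317, 0.001]
force: [-2.0, -2.2, 7.3]
finger_gap: 0.0468
gripper_force: 30.0
```

Emit:
move_arm:
  motion:
    - [[0, 0, 0, 0, 0, 0, 0.0919], [0, 0, 0, 0, 0, 0, 0.0919], [0, 0, 0, 0, 0, 0, 0.0919], [0, 0, -0.05, 0, 0, 0, 0.0919], [0, 0, -0.11, 0, 0, 0, 0.0919], [-0.04, 0.003, -0.135, 0, 0, 0, 0.0919], [-0.1, 0.008, -0.135, 0, 0, 0, 0.0919], [-0.1, 0.008, -0.135, 0, 0, 0, 0.0919]]

```text
clock: 8.88
position: [0.511, 0.1345, 0.2001]
ee_rot: [2.125, 2.313, 0.0]
force: [-1.3, -0.0, 0.1]
finger_gap: 0.092
gripper_force: 0.0
```

Emit:
move_arm:
  motion:
    - [[-0.396, 0.032, 0, 0, 0, 0, 0.0919], [-0.396, 0.032, 0, 0, 0, 0, 0.0919], [-0.396, 0.032, 0, 0, 0, 0, 0.0919], [-0.396, 0.032, 0, 0, 0, 0, 0.0919], [-0.396, 0.032, 0, 0, 0, 0, 0.0919], [-0.396, 0.032, 0, 0, 0, 0, 0.0919], [-0.396, 0.032, 0, 0, 0, 0, 0.0919], [-0.396, 0.032, 0, 0, 0, 0, 0.0919]]

```text
clock: 9.88
position: [0.5774, -0.2544, 0.1989]
ee_rot: [-2.122, -2.315, -0.0]
force: [0.4, 0.4, 0.6]
finger_gap: 0.092
gripper_force: 0.0
```

Emit:
move_arm:
  motion:
    - [[0, 0, 0, 0, 0, 0, 0.0919], [0, 0, 0, 0, 0, 0, 0.0919]]

```text
clock: 10.12
position: [0.5773, -0.2524, 0.1996]
ee_rot: [-2.119, -2.319, -0.0]
force: [-0.1, 0.0, -0.9]
finger_gap: 0.0919
gripper_force: 0.0
```

```bash
python3 - <<'E'
from h import *
import pickle
p,r,s=pose(); print(s["clock"],p,s["finger_gap"],s["force"],s["joint_velocities"].round(3))
print(go(.577,-.254,.072,5)[0])
c=cam("top"); pickle.dump(c,open("t1.pkl","wb"))
d=cam("scene")
a=cv2.resize(c["frame"][195:285,145:255],None,fx=3.4,fy=3.4,interpolation=cv2.INTER_CUBIC)
b=cv2.resize(d["frame"][210:360,380:560],None,fx=2.04,fy=2.04)
o=np.zeros((306,374+367,3),np.uint8);o[:a.shape[0],:374]=a;o[:,374:]=b
cv2.imwrite("pics/a2.png",cv2.cvtColor(o,cv2.COLOR_RGB2BGR))
E
```

```text
10.125 [ 0.57731274 -0.25238772  0.19963164] 0.09186798387366761 [-0.12901687  0.04213538 -0.87320147] [-0.004 -0.002 -0.003 -0.002 -0.001 -0.003]
[-0.0016, -0.0004, 0.1276, -0.01, -0.03, 0.16]
```

View pics/a2.png

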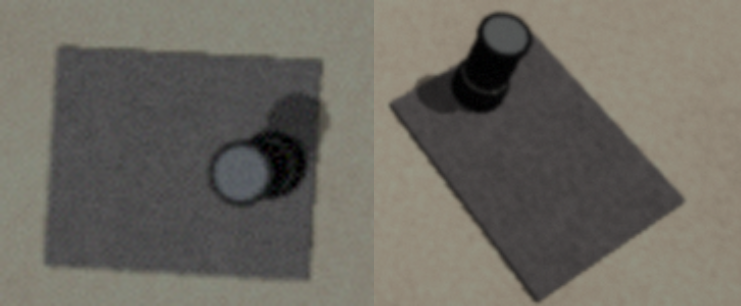

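The lens stands upright on the mat at about (270,165) in the crop, fully inside its edge. Next is the ball head.

Emit:
move_arm:
  motion:
    - [[-0.0015, 0, 0.05, 0, 0, 0, 0.0919], [-0.0015, 0, 0.09, 0, 0, 0, 0.0919], [-0.0015, 0, 0.12, 0, 0, 0, 0.0919], [-0.0015, 0, 0.1275, 0, 0, 0, 0.0919], [-0.0015, 0, 0.1275, 0, 0, 0, 0.0919], [-0.0015, 0, 0.1275, 0, 0, 0, 0.0919]]

```text
clock: 10.98
position: [0.5784, -0.2559, 0.0736]
ee_rot: [2.12, 2.316, 0.001]
force: [-0.1, 0.6, 0.5]
finger_gap: 0.092
gripper_force: 0.0
```

Emit:
move_arm:
  motion:
    - [[0, 0, 0, 0, 0, 0, 0.03], [0, 0, 0, 0, 0, 0, 0.03], [0, 0, 0, 0, 0, 0, 0.03], [0, 0, 0, 0, 0, 0, 0.03], [0, 0, 0, 0, 0, 0, 0.03], [0, 0, 0, 0, 0, 0, 0.03]]
  force: 30

```text
clock: 11.72
position: [0.5773, -0.2556, 0.0721]
ee_rot: [-2.121, -2.317, 0.0]
force: [-1.8, -0.2, 0.4]
finger_gap: 0.0443
gripper_force: 30.0
```

Emit:
move_arm:
  motion:
    - [[0, 0, -0.01, 0, 0, 0, 0.03], [0, 0, -0.02, 0, 0, 0, 0.03], [0, 0, -0.04, 0, 0, 0, 0.03], [0, 0, -0.08, 0, 0, 0, 0.03], [0, 0, -0.12, 0, 0, 0, 0.03], [0, 0, -0.135, 0, 0, 0, 0.03], [0, 0, -0.135, 0, 0, 0, 0.03]]

```text
clock: 12.6
position: [0.5778, -0.2558, 0.2082]
ee_rot: [2.12, 2.316, 0.001]
force: [0.6, -1.0, -5.0]
finger_gap: 0.0443
gripper_force: 30.0
```

```bash
python3 - <<'E'
from h import *
import pickle
p,r,s=pose(); print(s["clock"],p,s["finger_gap"],s["force"],s["joint_velocities"].round(3))
print(go(.494,.3045,.205,5)[0])
c=cam("wrist"); pickle.dump(c,open("w3.pkl","wb"));save(c,"w3.png")
E
```

```text
12.6 [ 0.57781359 -0.25580845  0.20818284] 0.044338050824107356 [ 0.56559644 -0.9545361  -5.03567388] [-0.001  0.034  0.036 -0.001 -0.017  0.   ]
[0.5655, -0.0341, 0.0026, 0.1, 0.06, 0.06]
```

View pics/w3.png

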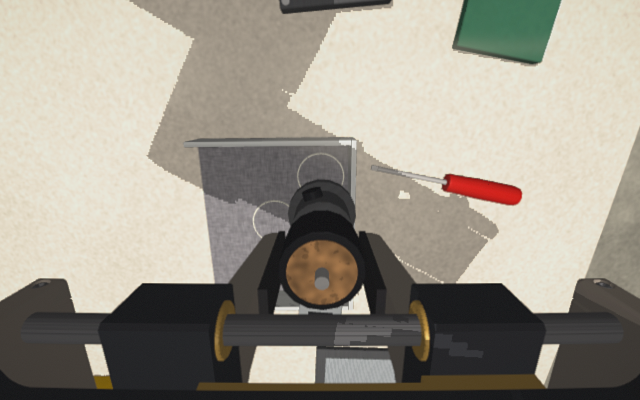

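The ball head is held upright by its clamp, with its empty ring at (322,175). I'll carry it to the middle of the mat.

Emit:
move_arm:
  motion:
    - [[0.06, -0.0036, -0.01, 0, 0, 0, 0.03], [0.12, -0.0072, -0.01, 0, 0, 0, 0.03], [0.18, -0.0108, -0.01, 0, 0, 0, 0.03], [0.24, -0.0145, -0.01, 0, 0, 0, 0.03], [0.3, -0.018, -0.01, 0, 0, 0, 0.03], [0.36, -0.0217, -0.01, 0, 0, 0, 0.03], [0.4, -0.024, -0.01, 0, 0, 0, 0.03], [0.4, -0.024, -0.01, 0, 0, 0, 0.03]]

```text
clock: 13.65
position: [0.5166, 0.1429, 0.2152]
ee_rot: [-2.116, -2.32, 0.004]
force: [1.0, 0.1, -4.2]
finger_gap: 0.0443
gripper_force: 30.0
```

Emit:
move_arm:
  motion:
    - [[0.055, -0.003, 0, 0, 0, 0, 0.03], [0.11, -0.006, 0, 0, 0, 0, 0.03], [0.1655, -0.01, 0, 0, 0, 0, 0.03], [0.1655, -0.01, 0, 0, 0, 0, 0.03], [0.1655, -0.01, 0.05, 0, 0, 0, 0.03], [0.1655, -0.01, 0.1, 0, 0, 0, 0.03], [0.1655, -0.01, 0.1, 0, 0, 0, 0.03], [0.1655, -0.01, 0.1, 0, 0, 0, 0.03]]

```text
clock: 14.65
position: [0.4946, 0.3041, 0.1181]
ee_rot: [2.122, 2.316, 0.001]
force: [1.2, -0.8, -2.2]
finger_gap: 0.0446
gripper_force: 30.0
```

```bash
python3 - <<'E'
from h import *
p,r,s=pose(); print(s["clock"],p,s["finger_gap"],s["force"])
print(go(.494,.3045,.075,5)[0])
E
```

```text
14.65 [0.49459631 0.30406421 0.11810515] 0.044638611055170196 [ 1.16997098 -0.80070064 -2.23914225]
[0.0005, -0.0006, 0.0431, 0.03, -0.0, 0.01]
```

Emit:
move_arm:
  motion:
    - [[0, 0, 0.02, 0, 0, 0, 0.03], [0, 0, 0.036, 0, 0, 0, 0.03], [0, 0, 0.04, 0, 0, 0, 0.03], [0, 0, 0.042, 0, 0, 0, 0.03], [0, 0, 0.043, 0, 0, 0, 0.03], [0, 0, 0.043, 0, 0, 0, 0.03], [0, 0, 0.043, 0, 0, 0, 0.03]]

```text
clock: 15.52
position: [0.4939, 0.3048, 0.0744]
ee_rot: [2.121, 2.317, 0.001]
force: [-0.1, -0.1, -1.8]
finger_gap: 0.0444
gripper_force: 30.0
```

Emit:
move_arm:
  motion:
    - [[0, 0, 0.0005, 0, 0, 0, 0.03], [0, 0, 0.0005, 0, 0, 0, 0.03], [0, 0, 0.0005, 0, 0, 0, 0.0919], [0, 0, 0.0005, 0, 0, 0, 0.0919], [0, 0, 0.0005, 0, 0, 0, 0.0919], [0, 0, -0.05, 0, 0, 0, 0.0919], [0, 0, -0.11, 0, 0, 0, 0.0919], [0, 0, -0.13, 0, 0, 0, 0.0919]]

```text
clock: 16.52
position: [0.4952, 0.3056, 0.2079]
ee_rot: [2.12, 2.316, 0.008]
force: [-0.4, -0.0, 0.1]
finger_gap: 0.0919
gripper_force: 0.0
```

Emit:
move_arm:
  motion:
    - [[-0.34, 0.017, 0, 0, 0, 0, 0.0919], [-0.34, 0.017, 0, 0, 0, 0, 0.0919], [-0.34, 0.017, 0, 0, 0, 0, 0.0919], [-0.34, 0.017, 0, 0, 0, 0, 0.0919], [-0.34, 0.017, 0, 0, 0, 0, 0.0919], [-0.34, 0.017, 0, 0, 0, 0, 0.0919], [-0.34, 0.017, 0, 0, 0, 0, 0.0919], [-0.34, 0.017, 0, 0, 0, 0, 0.0919]]

```text
clock: 17.52
position: [0.5404, -0.0318, 0.2039]
ee_rot: [-2.121, -2.317, -0.0]
force: [-1.1, 0.4, -1.4]
finger_gap: 0.0917
gripper_force: 0.0
```

Emit:
move_arm:
  motion:
    - [[-0.343, 0.017, 0, 0, 0, 4.5, 0.0919], [-0.343, 0.017, 0, 0, 0, 4.5, 0.0919], [-0.343, 0.017, 0, 0, 0, 4.5, 0.0919], [-0.343, 0.017, 0, 0, 0, 4.5, 0.0919], [-0.343, 0.017, 0, 0, 0, 4.5, 0.0919], [-0.343, 0.017, 0, 0, 0, 4.5, 0.0919], [-0.343, 0.017, 0, 0, 0, 4.5, 0.0919], [-0.343, 0.017, 0, 0, 0, 4.5, 0.0919]]

```text
clock: 18.52
position: [0.5881, -0.3707, 0.2038]
ee_rot: [-2.208, -2.233, -0.0]
force: [-0.8, 0.0, 0.3]
finger_gap: 0.0921
gripper_force: 0.0
```

```bash
python3 - <<'E'
from h import *
import pickle
c=cam("wrist"); pickle.dump(c,open("w4.pkl","wb"))
t=cam("top"); 
p,r,s=pose(); print(s["clock"],p,s["finger_gap"],s["force"],s["joint_velocities"].round(3))
print(go(.587,-.373,.062,.5)[0])
a=cv2.resize(t["frame"][195:285,145:255],None,fx=3.4,fy=3.4,interpolation=cv2.INTER_CUBIC)
b=cv2.resize(c["frame"],(420,262))
o=np.zeros((306,374+420,3),np.uint8);o[:a.shape[0],:374]=a;o[:262,374:]=b
cv2.imwrite("pics/a3.png",cv2.cvtColor(o,cv2.COLOR_RGB2BGR))
E
```

```text
18.625 [ 0.58807841 -0.37071351  0.20411083] 0.09229633623499621 [-0.53038449  0.33778237 -0.12291756] [-0.002 -0.002 -0.004 -0.002 -0.    -0.001]
[-0.0023, -0.0011, 0.1421, -0.02, -0.03, 0.17]
```

View pics/a3.png

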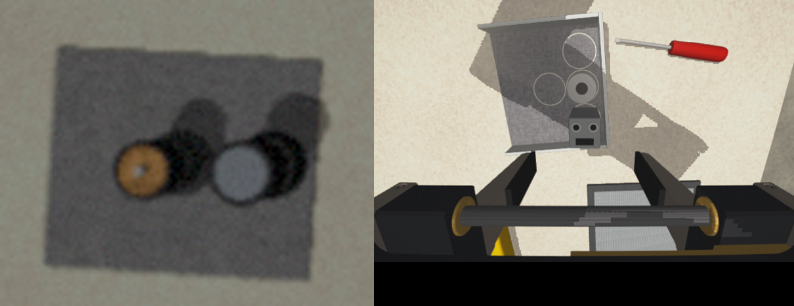

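Lens and ball head are upright on the mat. The box is the remaining one and sits square with the tool, so I'll grip it now.

Emit:
move_arm:
  motion:
    - [[-0.002, -0.001, 0.05, 0, 0, 0, 0.0919], [-0.002, -0.001, 0.1, 0, 0, 0, 0.0919], [-0.002, -0.001, 0.13, 0, 0, 0, 0.0919], [-0.002, -0.001, 0.142, 0, 0, 0, 0.0919], [-0.002, -0.001, 0.142, 0, 0, 0, 0.0919], [-0.002, -0.001, 0.142, 0, 0, 0, 0.0919]]

```text
clock: 19.38
position: [0.5879, -0.375, 0.0638]
ee_rot: [2.208, 2.231, 0.001]
force: [-0.1, 0.5, -0.8]
finger_gap: 0.0918
gripper_force: 0.0
```

Emit:
move_arm:
  motion:
    - [[0, 0, 0, 0, 0, 0, 0.03], [0, 0, 0, 0, 0, 0, 0.03], [0, 0, 0, 0, 0, 0, 0.03], [0, 0, 0, 0, 0, 0, 0.03], [0, 0, 0, 0, 0, 0, 0.03], [0, 0, 0, 0, 0, 0, 0.03]]
  force: 30

```text
clock: 20.12
position: [0.5869, -0.3747, 0.062]
ee_rot: [2.211, 2.232, 0.0]
force: [0.5, 0.2, -0.4]
finger_gap: 0.0459
gripper_force: 30.0
```

Emit:
move_arm:
  motion:
    - [[0, 0, -0.01, 0, 0, 0, 0.03], [0, 0, -0.02, 0, 0, 0, 0.03], [0, 0, -0.05, 0, 0, 0, 0.03], [0, 0, -0.1, 0, 0, 0, 0.03], [0, 0, -0.14, 0, 0, 0, 0.03], [0, 0, -0.14, 0, 0, 0, 0.03], [0, 0, -0.14, 0, 0, 0, 0.03]]

```text
clock: 21.0
position: [0.5861, -0.3742, 0.2009]
ee_rot: [-2.21, -2.231, 0.001]
force: [-0.0, 0.0, -4.0]
finger_gap: 0.0456
gripper_force: 30.0
```

```bash
python3 - <<'E'
from h import *
p,r,s=pose(); print(s["clock"],p,s["finger_gap"],s["force"],s["joint_velocities"].round(3))
print(go(.496,.376,.205,.5)[0])
E
```

```text
21.0 [ 0.58606559 -0.37423543  0.20094519] 0.04562279377785533 [-0.04422258  0.04654074 -4.03778545] [-0.     0.023  0.017 -0.     0.     0.   ]
[0.7511, -0.0827, -0.0033, -0.07, -0.05, 0.06]
```

Emit:
move_arm:
  motion:
    - [[0.06, -0.0066, -0.015, 0, 0, 0, 0.03], [0.12, -0.013, -0.015, 0, 0, 0, 0.03], [0.18, -0.02, -0.015, 0, 0, 0, 0.03], [0.24, -0.0264, -0.015, 0, 0, 0, 0.03], [0.3, -0.033, -0.015, 0, 0, 0, 0.03], [0.36, -0.04, -0.015, 0, 0, 0, 0.03], [0.42, -0.046, -0.015, 0, 0, 0, 0.03], [0.45, -0.05, -0.015, 0, 0, 0, 0.03]]

```text
clock: 22.0
position: [0.5304, 0.0773, 0.215]
ee_rot: [-2.207, -2.233, 0.004]
force: [-0.1, -1.1, -2.8]
finger_gap: 0.0455
gripper_force: 30.0
```

Emit:
move_arm:
  motion:
    - [[0.06, -0.0066, 0, 0, 0, 0, 0.03], [0.12, -0.013, 0, 0, 0, 0, 0.03], [0.18, -0.02, 0, 0, 0, 0, 0.03], [0.24, -0.0264, 0, 0, 0, 0, 0.03], [0.301, -0.033, 0, 0, 0, 0, 0.03], [0.301, -0.033, 0, 0, 0, 0, 0.03], [0.301, -0.033, 0.05, 0, 0, 0, 0.03], [0.301, -0.033, 0.1, 0, 0, 0, 0.03]]

```text
clock: 23.0
position: [0.4957, 0.3741, 0.1146]
ee_rot: [2.21, 2.232, -0.003]
force: [-0.1, 0.2, -3.3]
finger_gap: 0.0456
gripper_force: 30.0
```

Emit:
move_arm:
  motion:
    - [[0, 0, 0, 0, 0, 0, 0.03], [0, 0, 0, 0, 0, 0, 0.03]]

```text
clock: 23.25
position: [0.497, 0.3751, 0.1179]
ee_rot: [2.211, 2.232, 0.0]
force: [-0.3, 0.1, -2.5]
finger_gap: 0.0456
gripper_force: 30.0
```

```bash
python3 - <<'E'
from h import *
p,r,s=pose(); print(s["clock"],p,s["finger_gap"],s["force"])
print(go(.496,.376,.0645,.5)[0])
E
```

```text
23.25 [0.49700438 0.37514723 0.11787641] 0.04555294521336911 [-0.34726167  0.06219798 -2.49076293]
[0.0009, -0.001, 0.0534, 0.01, 0.0, 0.03]
```

Emit:
move_arm:
  motion:
    - [[0, 0, 0.025, 0, 0, 0, 0.03], [0, 0, 0.045, 0, 0, 0, 0.03], [0, 0, 0.05, 0, 0, 0, 0.03], [0, 0, 0.052, 0, 0, 0, 0.03], [0, 0, 0.053, 0, 0, 0, 0.03], [0, 0, 0.053, 0, 0, 0, 0.03], [0, 0, 0.053, 0, 0, 0, 0.03]]

```text
clock: 24.12
position: [0.4966, 0.3756, 0.0645]
ee_rot: [2.211, 2.232, 0.001]
force: [0.7, 0.2, -3.2]
finger_gap: 0.0456
gripper_force: 30.0
```

Emit:
move_arm:
  motion:
    - [[0, 0, 0.001, 0, 0, 0, 0.03], [0, 0, 0.001, 0, 0, 0, 0.03], [0, 0, 0.001, 0, 0, 0, 0.0919], [0, 0, 0.001, 0, 0, 0, 0.0919], [0, 0, 0.001, 0, 0, 0, 0.0919], [0, 0, -0.05, 0, 0, 0, 0.0919], [0, 0, -0.11, 0, 0, 0, 0.0919], [0, 0, -0.15, 0, 0, 0, 0.0919]]

```text
clock: 25.12
position: [0.497, 0.376, 0.217]
ee_rot: [2.21, 2.232, 0.004]
force: [0.4, -0.7, -0.8]
finger_gap: 0.0922
gripper_force: 0.0
```

Emit:
move_arm:
  motion:
    - [[-0.35, 0.04, 0, 0, 0, 0, 0.0919], [-0.35, 0.04, 0, 0, 0, 0, 0.0919], [-0.35, 0.04, 0, 0, 0, 0, 0.0919], [-0.35, 0.04, 0, 0, 0, 0, 0.0919], [-0.35, 0.04, 0, 0, 0, 0, 0.0919], [-0.35, 0.04, 0, 0, 0, 0, 0.0919], [-0.35, 0.04, 0, 0, 0, 0, 0.0919], [-0.35, 0.04, 0, 0, 0, 0, 0.0919]]

```text
clock: 26.12
position: [0.5398, 0.0263, 0.214]
ee_rot: [-2.211, -2.231, -0.0]
force: [0.5, 0.6, 0.0]
finger_gap: 0.0917
gripper_force: 0.0
```

Emit:
move_arm:
  motion:
    - [[-0.341, 0.039, 0, 0, 0, 82, 0.0919], [-0.341, 0.039, 0, 0, 0, 82, 0.0919], [-0.341, 0.039, 0, 0, 0, 82, 0.0919], [-0.341, 0.039, 0, 0, 0, 82, 0.0919], [-0.341, 0.039, 0, 0, 0, 82, 0.0919], [-0.341, 0.039, 0, 0, 0, 82, 0.0919], [-0.341, 0.039, 0, 0, 0, 82, 0.0919], [-0.341, 0.039, 0, 0, 0, 82, 0.0919]]

```text
clock: 27.12
position: [0.583, -0.3136, 0.2137]
ee_rot: [-3.133, -0.228, 0.0]
force: [-0.5, -0.5, 0.2]
finger_gap: 0.092
gripper_force: 0.0
```

Emit:
move_arm:
  motion:
    - [[0, 0, 0, 0, 0, 0, 0.0919], [0, 0, 0, 0, 0, 0, 0.0919]]

```text
clock: 27.38
position: [0.5827, -0.3137, 0.214]
ee_rot: [-3.132, -0.241, 0.0]
force: [0.3, 0.5, -0.4]
finger_gap: 0.0921
gripper_force: 0.0
```

```bash
python3 - <<'E'
from h import *
import pickle
c=cam("wrist"); pickle.dump(c,open("w5.pkl","wb"))
t=cam("top"); pickle.dump(t,open("t5.pkl","wb"))
p,r,s=pose(); print(s["clock"],p,s["finger_gap"],s["force"],s["joint_velocities"].round(3))
print(go(.5815,-.315,.026,-84.8)[0])
a=cv2.resize(t["frame"][195:285,145:255],None,fx=3.4,fy=3.4,interpolation=cv2.INTER_CUBIC)
b=cv2.resize(c["frame"],(420,262))
o=np.zeros((306,374+420,3),np.uint8);o[:a.shape[0],:374]=a;o[:262,374:]=b
cv2.imwrite("pics/a4.png",cv2.cvtColor(o,cv2.COLOR_RGB2BGR))
E
```

```text
27.475 [ 0.582507   -0.3140556   0.21408595] 0.0919671526128551 [0.89754731 0.06519841 0.80384988] [-0.005  0.    -0.001 -0.001  0.002  0.009]
[-0.0011, 0.0008, 0.1881, -0.0, 0.0, 3.51]
```

View pics/a4.png

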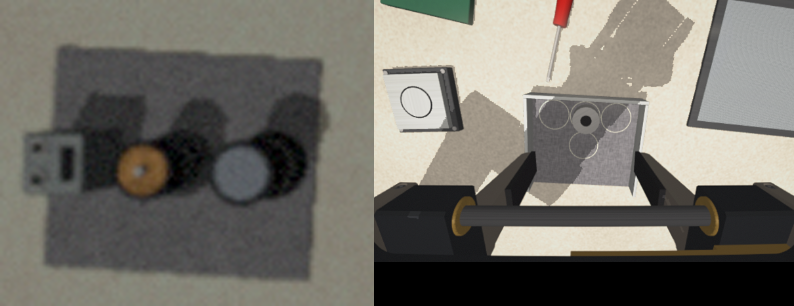

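Box, ball head and lens all stand on the mat, with the box foot about 14 mm inside the edge. The wrist view shows the reference at about (323,184), free rings at (274,175), (369,178) and (320,222), and the stage ring at (64,154) in full-resolution pixels. I'll measure these.

```bash
python3 - <<'E'
from h import *
import pickle
c=pickle.load(open("w5.pkl","rb")); t=pickle.load(open("top0.pkl","rb"))
f=c["frame"]; g=cv2.cvtColor(f,cv2.COLOR_RGB2GRAY).astype(float)
def ring(c,ctr,z,rad,sign,n=72):
    """edge points of a ring near radius rad: strongest bright(+)/dark(-) line along each spoke, circle fit"""
    g=cv2.GaussianBlur(cv2.cvtColor(c["frame"],cv2.COLOR_RGB2GRAY),(0,0),.8).astype(np.float32)
    for it in range(3):
        rr=np.arange(rad-.006,rad+.006,.0004); th=np.linspace(0,2*np.pi,n,endpoint=False)
        P=np.array([[ctr[0]+q*np.cos(a),ctr[1]+q*np.sin(a),z] for a in th for q in rr])
        uv=proj(c,P).astype(np.float32); v=cv2.remap(g,uv[:,:1].copy(),uv[:,1:].copy(),1).reshape(n,-1)*sign
        k=v.argmax(1); s=v.max(1)-np.median(v,1); ok=s>np.percentile(s,30)
        X=P.reshape(n,-1,3)[np.arange(n),k,:2][ok]
        A=np.c_[2*X,np.ones(len(X))]
        for _ in range(4):
            sol=np.linalg.lstsq(A,(X**2).sum(1),rcond=None)[0]; r=np.sqrt(sol[2]+sol[:2]@sol[:2])
            e=abs(np.linalg.norm(X-sol[:2],axis=1)-r); kk=e<max(.0008,1.5*np.median(e)); X,A=X[kk],A[kk]
        ctr=sol[:2]
    return ctr.round(4),round(r,4),len(X)
B=np.array([.527,-.319]); a=np.radians(5.2); Rm=np.array([[np.cos(a),-np.sin(a)],[np.sin(a),np.cos(a)]])
print("guess px",proj(c,[[*(B+Rm@[.055,y]),.006] for y in(.06,0,-.06)]).round())
for n,q in(("ballseat",(.055,.06)),("boxseat",(.055,-.06)),("lensseat",(-.005,0))):
    print(n,(B+Rm@q).round(4),ring(c,B+Rm@q,.006,.0285,1))
for nm,cc in(("w",c),("t",t)): print("stage",nm,ring(cc,(.567,-.008),.03,.0277,-1))
for nm,cc in(("w",c),("t5",pickle.load(open("t5.pkl","rb")))):
    u=proj(cc,[[.5815,-.315,.042]])[0].astype(int); gg=cv2.cvtColor(cc["frame"],cv2.COLOR_RGB2GRAY)
    m=np.zeros(gg.shape,np.uint8); m[u[1]-9:u[1]+10,u[0]-9:u[0]+10]=(gg[u[1]-9:u[1]+10,u[0]-9:u[0]+10]<60)*255
    M=cv2.moments(max(cv2.findContours(m,0,2)[0],key=cv2.contourArea)); print("ref",nm,ray(cc,[[M["m10"]/M["m00"],M["m01"]/M["m00"]]],.042)[0].round(4),M["m00"])
E
```

```text
guess px [[276. 175.]
 [323. 178.]
 [369. 181.]]
ballseat [ 0.5763 -0.2543] (array([ 0.5791, -0.2526]), np.float64(0.0309), 19)
boxseat [ 0.5872 -0.3738] (array([ 0.5883, -0.3721]), np.float64(0.0288), 32)
lensseat [ 0.522  -0.3195] (array([ 0.5224, -0.3182]), np.float64(0.0286), 45)
stage w (array([ 0.5668, -0.0052]), np.float64(0.0278), 50)
stage t (array([ 0.5662, -0.0074]), np.float64(0.0275), 43)
ref w [ 0.5819 -0.3137  0.042 ] 174.0
ref t5 [ 0.5826 -0.3133  0.042 ] 324.0
```

Emit:
move_arm:
  motion:
    - [[-0.001, 0.0005, 0.05, 0, 0, 3.5, 0.0919], [-0.001, 0.0005, 0.1, 0, 0, 3.5, 0.0919], [-0.001, 0.0005, 0.15, 0, 0, 3.5, 0.0919], [-0.001, 0.0005, 0.185, 0, 0, 3.5, 0.0919], [-0.001, 0.0005, 0.195, 0, 0, 3.5, 0.0919], [-0.001, 0.0005, 0.201, 0, 0, 3.5, 0.0919], [-0.001, 0.0005, 0.201, 0, 0, 3.5, 0.0919], [-0.001, 0.0005, 0.201, 0, 0, 3.5, 0.0919]]

```text
clock: 28.48
position: [0.5822, -0.3158, 0.0145]
ee_rot: [3.137, 0.139, 0.003]
force: [-0.2, -0.5, -0.3]
finger_gap: 0.0918
gripper_force: 0.0
```

```bash
python3 - <<'E'
from h import *
p,r,s=pose(); print(s["clock"],p,s["finger_gap"],s["force"],s["joint_velocities"].round(3))
print(go(.5817,-.3147,.011,-84.8)[0])
E
```

```text
28.475 [ 0.58217643 -0.31581606  0.01451911] 0.0917980451998146 [-0.21092883 -0.52058839 -0.33543272] [-0.     0.002  0.003  0.001 -0.001  0.001]
[-0.0004, -0.0012, 0.0035, 0.07, -0.1, -0.13]
```

Emit:
move_arm:
  motion:
    - [[0, -0.001, 0.003, 0, 0, 0, 0.0919], [0, -0.001, 0.003, 0, 0, 0, 0.03], [0, -0.001, 0.003, 0, 0, 0, 0.03], [0, -0.001, 0.003, 0, 0, 0, 0.03], [0, -0.001, 0.003, 0, 0, 0, 0.03], [0, -0.001, 0.003, 0, 0, 0, 0.03], [0, -0.001, 0.003, 0, 0, 0, 0.03], [0, -0.001, 0.003, 0, 0, 0, 0.03]]
  force: 30

```text
clock: 29.48
position: [0.5812, -0.3145, 0.0101]
ee_rot: [3.138, 0.139, 0.0]
force: [0.7, -0.2, -0.2]
finger_gap: 0.0491
gripper_force: 30.0
```

Emit:
move_arm:
  motion:
    - [[0, 0, -0.005, 0, 0, 0, 0.03], [0, 0, -0.02, 0, 0, 0, 0.03], [0, 0, -0.06, 0, 0, 0, 0.03], [0, 0, -0.1, 0, 0, 0, 0.03], [0, 0, -0.1, 0, 0, 0, 0.03], [0, 0, -0.1, 0, 0, 0, 0.03]]

```text
clock: 30.22
position: [0.5806, -0.314, 0.1095]
ee_rot: [-3.138, -0.139, 0.001]
force: [0.2, 0.8, -3.7]
finger_gap: 0.0488
gripper_force: 30.0
```

```bash
python3 - <<'E'
from h import *
p,r,s=pose(); print(s["clock"],p,s["finger_gap"],s["force"],s["joint_velocities"].round(3))
print(go(.5667,-.0062,.11,-84.8)[0])
E
```

```text
30.225 [ 0.58061114 -0.31403307  0.10951763] 0.04883703862661467 [ 0.21421885  0.79629329 -3.72113905] [ 0.001  0.024  0.014 -0.     0.001  0.001]
[0.0133, -0.3079, -0.0003, -0.03, 0.04, -0.14]
```

Emit:
move_arm:
  motion:
    - [[0.0025, -0.055, 0, 0, 0, 0, 0.03], [0.005, -0.11, 0, 0, 0, 0, 0.03], [0.0075, -0.165, 0, 0, 0, 0, 0.03], [0.01, -0.22, 0, 0, 0, 0, 0.03], [0.0125, -0.28, 0, 0, 0, 0, 0.03], [0.0136, -0.308, 0, 0, 0, 0, 0.03], [0.0136, -0.308, 0.03, 0, 0, 0, 0.03], [0.0136, -0.308, 0.06, 0, 0, 0, 0.03]]

```text
clock: 31.22
position: [0.5664, -0.0057, 0.048]
ee_rot: [-3.138, -0.141, 0.003]
force: [0.4, -1.0, -3.8]
finger_gap: 0.0491
gripper_force: 30.0
```

Emit:
move_arm:
  motion:
    - [[0, 0, 0, 0, 0, 0, 0.03], [0, 0, 0, 0, 0, 0, 0.03], [0, 0, 0, 0, 0, 0, 0.03]]

```text
clock: 31.6
position: [0.5683, -0.0065, 0.051]
ee_rot: [3.138, 0.138, 0.002]
force: [0.1, 0.5, -3.7]
finger_gap: 0.0492
gripper_force: 30.0
```

```bash
python3 - <<'E'
from h import *
import pickle
p,r,s=pose(); print(s["clock"],p,s["finger_gap"],s["force"],s["joint_velocities"].round(3))
print(go(.5662,-.0059,.0345,-84.8)[0])
c=cam("wrist"); pickle.dump(c,open("w6.pkl","wb"));save(c,"w6.png")
E
```

```text
31.6 [ 0.56830388 -0.00654803  0.05100787] 0.04919666048000506 [ 0.07101633  0.53825031 -3.73675394] [ 0.    -0.005  0.001 -0.001 -0.002 -0.   ]
[-0.0021, -0.0008, 0.0165, 0.01, -0.08, -0.15]
```

View pics/w6.png

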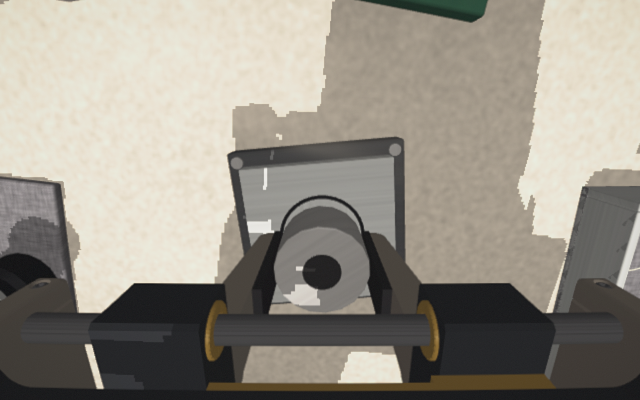

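The block is held above the stage ring, which is centred near (322,237) behind the block. I'll lower it.

Emit:
move_arm:
  motion:
    - [[-0.002, -0.0008, 0.006, 0, 0, 0, 0.03], [-0.002, -0.0008, 0.011, 0, 0, 0, 0.03], [-0.002, -0.0008, 0.0135, 0, 0, 0, 0.03], [-0.002, -0.0008, 0.0135, 0, 0, 0, 0.03], [-0.002, -0.0008, 0.0135, 0, 0, 0, 0.03]]

```text
clock: 32.28
position: [0.5656, -0.0058, 0.0366]
ee_rot: [3.139, 0.139, 0.0]
force: [0.8, 0.8, -2.9]
finger_gap: 0.0488
gripper_force: 30.0
```

```bash
python3 - <<'E'
from h import *
p,r,s=pose(); print(s["clock"],p,s["finger_gap"],s["force"],s["joint_velocities"].round(3))
print(go(.5662,-.0059,.0345,-84.8)[0])
E
```

```text
32.275 [ 0.56562    -0.00578091  0.03660155] 0.04882202332152945 [ 0.81265986  0.76382424 -2.88070231] [ 0.002 -0.003  0.001  0.     0.    -0.003]
[0.0006, 0.0002, 0.0021, 0.0, -0.0, -0.14]
```

Emit:
move_arm:
  motion:
    - [[0.0005, 0, 0.0015, 0, 0, 0, 0.03], [0.0005, 0, 0.0028, 0, 0, 0, 0.03], [0.0005, 0, 0.0028, 0, 0, 0, 0.03], [0.0005, 0, 0.0028, 0, 0, 0, 0.03]]

```text
clock: 32.78
position: [0.5662, -0.0057, 0.034]
ee_rot: [3.138, 0.139, 0.001]
force: [-0.5, -0.3, 2.0]
finger_gap: 0.0493
gripper_force: 30.0
```

Emit:
move_arm:
  motion:
    - [[0, 0, 0, 0, 0, 0, 0.07], [0, 0, 0, 0, 0, 0, 0.0919], [0, 0, 0, 0, 0, 0, 0.0919], [0, 0, -0.05, 0, 0, 0, 0.0919], [-0.03, 0, -0.11, 0, 0, 0, 0.0919], [-0.08, 0, -0.13, 0, 0, 0, 0.0919], [-0.08, 0, -0.13, 0, 0, 0, 0.0919], [-0.08, 0, -0.13, 0, 0, 0, 0.0919]]

```text
clock: 33.78
position: [0.487, -0.0128, 0.164]
ee_rot: [3.138, 0.139, 0.002]
force: [0.4, 0.4, -0.2]
finger_gap: 0.0922
gripper_force: 0.0
```

```bash
python3 - <<'E'
from h import *
import pickle
p,r,s=pose(); print(s["clock"],p,s["finger_gap"],s["force"])
c=cam("wrist"); pickle.dump(c,open("w7.pkl","wb"));t=cam("top"); pickle.dump(t,open("t7.pkl","wb"))
d=cam("scene"); pickle.dump(d,open("s7.pkl","wb"))
u=proj(c,[[.566,-.0065,.03]])[0].astype(int); print(u)
a=cv2.resize(c["frame"][max(0,u[1]-50):u[1]+50,u[0]-50:u[0]+50],(400,400),interpolation=cv2.INTER_CUBIC)
b=cv2.resize(d["frame"][145:225,300:380],(400,400),interpolation=cv2.INTER_CUBIC)
cv2.imwrite("pics/a5.png",cv2.cvtColor(np.hstack([a,b]),cv2.COLOR_RGB2BGR))
E
```

```text
33.775 [ 0.48697258 -0.01279001  0.1639613 ] 0.09218312680576725 [ 0.37835294  0.35032035 -0.23689525]
[323 112]
```

View pics/a5.png

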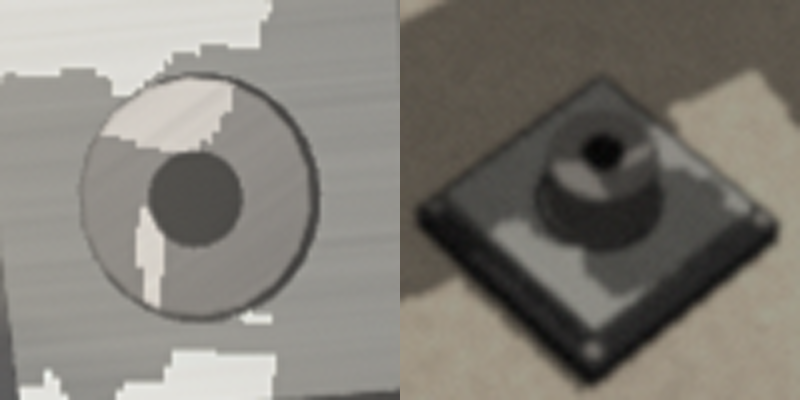

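The block stands inside the ring, with the dark arc showing more on the right side (314,220). I'll quantify the offset.

```bash
python3 - <<'E'
from h import *
import pickle
for n in("w7","t7"):
    c=pickle.load(open(n+".pkl","rb")); g=cv2.cvtColor(c["frame"],cv2.COLOR_RGB2GRAY)
    M_=cv2.Rodrigues(np.array(c["rvec"],float))[0]; print(n,"cam",(-M_.T@np.array(c["tvec"]).ravel()).round(3))
    u=proj(c,[[.566,-.0065,.066]])[0].astype(int); w=22 if n=="w7" else 7
    s=g[u[1]-w:u[1]+w,u[0]-w:u[0]+w]; th=(int(s.min())+int(np.median(s)))/2
    m=np.zeros_like(g); m[u[1]-w:u[1]+w,u[0]-w:u[0]+w]=(s<th)*255
    k=max(cv2.findContours(m,0,1)[0],key=cv2.contourArea); k=cv2.convexHull(k)
    M=cv2.moments(k); q=[[M["m10"]/M["m00"],M["m01"]/M["m00"]]]; P=ray(c,k.reshape(-1,2),.066)
    print("spot",ray(c,q,.066)[0].round(4),"r",np.linalg.norm(P-ray(c,q,.066)[0],axis=1).mean().round(4))
    if n=="w7":
        # outer ring edge pts on the visible (right/bottom) side from crop px
        pts=[(323-50+x/4-.4,112-50+y/4-.4) for x,y in((300,130),(313,160),(320,195),(314,230),(298,268),(272,298),(240,315),(270,100),(240,80))]
        X=ray(c,pts,.03)[:,:2]; print(X.round(4).tolist())
        A=np.c_[2*X,np.ones(len(X))]; sol=np.linalg.lstsq(A,(X**2).sum(1),rcond=None)[0]; print("ring outer",sol[:2],np.sqrt(sol[2]+sol[:2]@sol[:2]))
        d=X-np.mean(X,0)
        from scipy.optimize import least_squares
        print("ring r=.029",least_squares(lambda q:np.linalg.norm(X-q,axis=1)-.029,[.566,-.006]).x)
E
```

```text
w7 cam [ 0.565 -0.005  0.334]
spot [ 0.5667 -0.0047  0.066 ] r 0.0097
[[0.5848, -0.028], [0.5783, -0.0319], [0.5704, -0.0345], [0.5622, -0.034], [0.5529, -0.0311], [0.5451, -0.0255], [0.5403, -0.018], [0.5909, -0.0202], [0.5947, -0.0127]]
ring outer [ 0.56639548 -0.00547221] 0.029016067852419697
ring r=.029 [ 0.56639533 -0.00548968]
t7 cam [ 0.57  -0.028  1.146]
spot [ 0.5666 -0.0064  0.066 ] r 0.0081
```

The block's centre is 0.85 mm from the ring centre, against 1.5 mm allowed, so it is inside. Next I'll put the three things back, box first.

Emit:
move_arm:
  motion:
    - [[0, 0, -0.05, 0, 0, -10, 0.0919], [0.045, -0.386, -0.05, 0, 0, -85, 0.0919], [0.045, -0.386, -0.05, 0, 0, -85, 0.0919], [0.045, -0.386, -0.05, 0, 0, -85, 0.0919], [0.045, -0.386, -0.05, 0, 0, -85, 0.0919], [0.045, -0.386, -0.05, 0, 0, -85, 0.0919], [0.045, -0.386, -0.05, 0, 0, -85, 0.0919], [0.045, -0.386, -0.05, 0, 0, -85, 0.0919]]

```text
clock: 34.92
position: [0.4969, 0.3798, 0.2122]
ee_rot: [-2.209, -2.232, 0.001]
force: [-0.9, -1.1, -0.5]
finger_gap: 0.0917
gripper_force: 0.0
```

Emit:
move_arm:
  motion:
    - [[0, 0, 0, 0, 0, 0, 0.0919], [0, 0, 0, 0, 0, 0, 0.0919]]

```text
clock: 35.17
position: [0.4971, 0.3749, 0.2129]
ee_rot: [-2.225, -2.218, 0.002]
force: [-0.1, -0.4, -0.0]
finger_gap: 0.0919
gripper_force: 0.0
```

```bash
python3 - <<'E'
from h import *
p,r,s=pose(); print(s["clock"],p,s["finger_gap"],s["force"],s["joint_velocities"].round(3))
print(go(.4966,.3756,.064,.5)[0])
print(R.from_rotvec([2.211,2.232,0]).as_matrix()[:,1])
E
```

```text
35.175 [0.49705807 0.37492918 0.21294104] 0.09185780531570874 [-0.11061817 -0.42395992 -0.03256788] [-0.011 -0.014  0.005  0.     0.001 -0.011]
[0.0008, -0.0003, 0.1489, -0.06, 0.06, -0.68]
[ 9.99955317e-01  9.45286451e-03 -8.29502365e-05]
```

Emit:
move_arm:
  motion:
    - [[0.001, 0, 0.05, 0, 0, -0.7, 0.0919], [0.001, 0, 0.1, 0, 0, -0.7, 0.0919], [0.001, 0, 0.135, 0, 0, -0.7, 0.0919], [0.001, 0, 0.148, 0, 0, -0.7, 0.0919], [0.001, 0, 0.148, 0, 0, -0.7, 0.0919], [0.001, 0, 0.148, 0, 0, -0.7, 0.0919]]

```text
clock: 35.92
position: [0.4982, 0.3771, 0.0674]
ee_rot: [2.207, 2.235, 0.004]
force: [-0.9, -0.4, 1.3]
finger_gap: 0.092
gripper_force: 0.0
```

Emit:
move_arm:
  motion:
    - [[0, 0, 0, 0, 0, 0, 0.03], [0, 0, 0, 0, 0, 0, 0.03], [0, 0, 0, 0, 0, 0, 0.03], [0, 0, 0, 0, 0, 0, 0.03], [0, 0, 0, 0, 0, 0, 0.03], [0, 0, 0, 0, 0, 0, 0.03]]
  force: 30

```text
clock: 36.67
position: [0.497, 0.3767, 0.0657]
ee_rot: [-2.207, -2.236, 0.0]
force: [-0.4, -0.2, 0.5]
finger_gap: 0.0458
gripper_force: 30.0
```

Emit:
move_arm:
  motion:
    - [[0, 0, -0.01, 0, 0, 0, 0.03], [0, 0, -0.03, 0, 0, 0, 0.03], [0, 0, -0.07, 0, 0, 0, 0.03], [0, 0, -0.12, 0, 0, 0, 0.03], [0, 0, -0.15, 0, 0, 0, 0.03], [0, 0, -0.15, 0, 0, 0, 0.03]]

```text
clock: 37.42
position: [0.4985, 0.3777, 0.2195]
ee_rot: [2.206, 2.235, 0.01]
force: [0.0, 0.3, -4.1]
finger_gap: 0.0456
gripper_force: 30.0
```

Emit:
move_arm:
  motion:
    - [[-0.06, 0.0067, 0, 0, 0, 0, 0.03], [-0.12, 0.0134, 0, 0, 0, 0, 0.03], [-0.18, 0.02, 0, 0, 0, 0, 0.03], [-0.24, 0.0268, 0, 0, 0, 0, 0.03], [-0.3, 0.0335, 0, 0, 0, 0, 0.03], [-0.36, 0.04, 0, 0, 0, 0, 0.03], [-0.4, 0.0446, 0, 0, 0, 0, 0.03], [-0.4, 0.0446, 0, 0, 0, 0, 0.03]]

```text
clock: 38.42
position: [0.5463, -0.0252, 0.2145]
ee_rot: [-2.21, -2.231, 0.003]
force: [-0.1, -0.3, -2.1]
finger_gap: 0.0457
gripper_force: 30.0
```

Emit:
move_arm:
  motion:
    - [[-0.06, 0.0067, 0, 0, 0, 0, 0.03], [-0.12, 0.0134, 0, 0, 0, 0, 0.03], [-0.18, 0.02, 0, 0, 0, 0, 0.03], [-0.24, 0.0268, 0, 0, 0, 0, 0.03], [-0.3, 0.0335, 0, 0, 0, 0, 0.03], [-0.351, 0.0392, 0, 0, 0, 0, 0.03], [-0.351, 0.0392, 0, 0, 0, 0, 0.03], [-0.351, 0.0392, 0, 0, 0, 0, 0.03]]

```text
clock: 39.42
position: [0.5906, -0.3716, 0.2144]
ee_rot: [-2.205, -2.234, -0.0]
force: [0.8, -0.6, -3.2]
finger_gap: 0.0457
gripper_force: 30.0
```

```bash
python3 - <<'E'
from h import *
p,r,s=pose(); print(s["clock"],p,s["finger_gap"],s["force"],s["joint_velocities"].round(3))
print(go(.5869,-.3747,.064,.5)[0])
E
```

```text
39.425 [ 0.59055372 -0.37160742  0.21439645] 0.045731628488604355 [ 0.84327016 -0.57815108 -3.24948095] [ 0.016 -0.016  0.008 -0.002  0.    -0.003]
[-0.0033, -0.0034, 0.1504, -0.1, -0.11, 0.27]
```

Emit:
move_arm:
  motion:
    - [[-0.0022, -0.0034, 0.05, 0, 0, 0, 0.03], [-0.0022, -0.0034, 0.1, 0, 0, 0, 0.03], [-0.0022, -0.0034, 0.13, 0, 0, 0, 0.03], [-0.0022, -0.0034, 0.143, 0, 0, 0, 0.03], [-0.0022, -0.0034, 0.145, 0, 0, 0, 0.03], [-0.0022, -0.0034, 0.145, 0, 0, 0, 0.03], [-0.0022, -0.0034, 0.145, 0, 0, 0, 0.03]]

```text
clock: 40.3
position: [0.5884, -0.3758, 0.0724]
ee_rot: [2.205, 2.235, 0.001]
force: [0.3, -1.1, -2.6]
finger_gap: 0.0463
gripper_force: 30.0
```

```bash
python3 - <<'E'
from h import *
p,r,s=pose(); print(s["clock"],p,s["finger_gap"],s["force"],s["joint_velocities"].round(3))
print(go(.5869,-.3736,.064,.5)[0])
E
```

```text
40.3 [ 0.58835343 -0.37578161  0.07238468] 0.04625816363990122 [ 0.29208226 -1.07972623 -2.62174921] [-0.003  0.003  0.004 -0.    -0.    -0.   ]
[0.0022, -0.0014, 0.0084, 0.11, 0.07, 0.27]
```

Emit:
move_arm:
  motion:
    - [[0.002, -0.0014, 0.004, 0, 0, 0, 0.03], [0.002, -0.0014, 0.007, 0, 0, 0, 0.03], [0.002, -0.0014, 0.0075, 0, 0, 0, 0.03], [0.002, -0.0014, 0.0075, 0, 0, 0, 0.03]]

```text
clock: 40.8
position: [0.5859, -0.3733, 0.0639]
ee_rot: [-2.207, -2.236, 0.0]
force: [-3.6, 2.2, 6.0]
finger_gap: 0.0456
gripper_force: 30.0
```

Emit:
move_arm:
  motion:
    - [[0, 0, 0, 0, 0, 0, 0.07], [0, 0, 0, 0, 0, 0, 0.0919], [0, 0, 0, 0, 0, 0, 0.0919], [0, 0, -0.05, 0, 0, 0, 0.0919], [0, 0, -0.11, 0, 0, 0, 0.0919], [0, 0, -0.15, 0, 0, 0, 0.0919], [0.06, -0.008, -0.15, 0, 0, 0, 0.0919], [0.06, -0.008, -0.15, 0, 0, 0, 0.0919]]

```text
clock: 41.8
position: [0.5768, -0.3106, 0.2139]
ee_rot: [-2.204, -2.238, -0.001]
force: [-0.1, -0.2, -0.8]
finger_gap: 0.0918
gripper_force: 0.0
```

Emit:
move_arm:
  motion:
    - [[0.4, -0.05, 0, 0, 0, 0, 0.0919], [0.4, -0.05, 0, 0, 0, 0, 0.0919], [0.4, -0.05, 0, 0, 0, 0, 0.0919], [0.4, -0.05, 0, 0, 0, 0, 0.0919], [0.4, -0.05, 0, 0, 0, 0, 0.0919], [0.4, -0.05, 0, 0, 0, 0, 0.0919], [0.4, -0.05, 0, 0, 0, 0, 0.0919], [0.4, -0.05, 0, 0, 0, 0, 0.0919]]

```text
clock: 42.8
position: [0.522, 0.0871, 0.2131]
ee_rot: [2.203, 2.239, -0.0]
force: [0.4, -0.2, 0.5]
finger_gap: 0.0918
gripper_force: 0.0
```

Emit:
move_arm:
  motion:
    - [[0.219, -0.027, 0, 0, 0, -4.5, 0.0919], [0.219, -0.027, 0, 0, 0, -4.5, 0.0919], [0.219, -0.027, 0, 0, 0, -4.5, 0.0919], [0.219, -0.027, 0, 0, 0, -4.5, 0.0919], [0.219, -0.027, 0, 0, 0, -4.5, 0.0919], [0.219, -0.027, 0, 0, 0, -4.5, 0.0919], [0.219, -0.027, 0, 0, 0, -4.5, 0.0919]]

```text
clock: 43.68
position: [0.4926, 0.3028, 0.2132]
ee_rot: [2.119, 2.319, -0.001]
force: [0.1, -0.1, -0.1]
finger_gap: 0.0919
gripper_force: 0.0
```

```bash
python3 - <<'E'
from h import *
p,r,s=pose(); print(s["clock"],p,s["finger_gap"],s["force"],s["joint_velocities"].round(3))
print(go(.4939,.3048,.0744,5)[0])
E
```

```text
43.675 [0.4926148  0.30279144 0.21320946] 0.09190227982187929 [ 0.06334606 -0.10391693 -0.14726729] [ 0.005 -0.002 -0.002  0.001 -0.003  0.004]
[0.0019, 0.0015, 0.1388, -0.01, 0.03, 0.16]
```

Emit:
move_arm:
  motion:
    - [[0.001, 0.0015, 0.05, 0, 0, 0, 0.0919], [0.001, 0.0015, 0.1, 0, 0, 0, 0.0919], [0.001, 0.0015, 0.13, 0, 0, 0, 0.0919], [0.001, 0.0015, 0.138, 0, 0, 0, 0.0919], [0.001, 0.0015, 0.138, 0, 0, 0, 0.0919], [0.001, 0.0015, 0.138, 0, 0, 0, 0.0919]]

```text
clock: 44.42
position: [0.4945, 0.3059, 0.0768]
ee_rot: [2.117, 2.32, 0.004]
force: [-0.5, 1.0, 0.3]
finger_gap: 0.0918
gripper_force: 0.0
```

Emit:
move_arm:
  motion:
    - [[0, 0, 0, 0, 0, 0, 0.03], [0, 0, 0, 0, 0, 0, 0.03], [0, 0, 0, 0, 0, 0, 0.03], [0, 0, 0, 0, 0, 0, 0.03], [0, 0, 0, 0, 0, 0, 0.03], [0, 0, 0, 0, 0, 0, 0.03]]
  force: 30

```text
clock: 45.18
position: [0.4935, 0.3056, 0.0752]
ee_rot: [2.117, 2.321, 0.0]
force: [0.4, -0.5, -0.2]
finger_gap: 0.0443
gripper_force: 30.0
```

Emit:
move_arm:
  motion:
    - [[0, 0, -0.01, 0, 0, 0, 0.03], [0, 0, -0.03, 0, 0, 0, 0.03], [0, 0, -0.07, 0, 0, 0, 0.03], [0, 0, -0.12, 0, 0, 0, 0.03], [0, 0, -0.145, 0, 0, 0, 0.03], [0, 0, -0.145, 0, 0, 0, 0.03]]

```text
clock: 45.92
position: [0.4943, 0.3061, 0.2225]
ee_rot: [2.116, 2.32, 0.006]
force: [-0.5, -0.2, -4.7]
finger_gap: 0.0442
gripper_force: 30.0
```

Emit:
move_arm:
  motion:
    - [[-0.06, 0.0036, 0, 0, 0, 0, 0.03], [-0.12, 0.007, 0, 0, 0, 0, 0.03], [-0.18, 0.011, 0, 0, 0, 0, 0.03], [-0.24, 0.0145, 0, 0, 0, 0, 0.03], [-0.3, 0.018, 0, 0, 0, 0, 0.03], [-0.36, 0.022, 0, 0, 0, 0, 0.03], [-0.36, 0.022, 0, 0, 0, 0, 0.03]]

```text
clock: 46.8
position: [0.5476, -0.0546, 0.2185]
ee_rot: [-2.122, -2.315, 0.004]
force: [-0.3, 1.2, -2.7]
finger_gap: 0.0446
gripper_force: 30.0
```

Emit:
move_arm:
  motion:
    - [[-0.06, 0.0036, 0, 0, 0, 0, 0.03], [-0.12, 0.007, 0, 0, 0, 0, 0.03], [-0.18, 0.011, 0, 0, 0, 0, 0.03], [-0.205, 0.0123, 0, 0, 0, 0, 0.03], [-0.205, 0.0123, 0, 0, 0, 0, 0.03], [-0.205, 0.0123, 0.05, 0, 0, 0, 0.03], [-0.205, 0.0123, 0.1, 0, 0, 0, 0.03], [-0.205, 0.0123, 0.1, 0, 0, 0, 0.03]]

```text
clock: 47.8
position: [0.5761, -0.2504, 0.1163]
ee_rot: [-2.109, -2.316, 0.004]
force: [-0.6, 0.9, -3.0]
finger_gap: 0.0443
gripper_force: 30.0
```

Emit:
move_arm:
  motion:
    - [[0, 0, 0, 0, 0, 0, 0.03], [0, 0, 0, 0, 0, 0, 0.03]]

```text
clock: 48.05
position: [0.581, -0.254, 0.1228]
ee_rot: [2.114, 2.319, 0.002]
force: [0.3, 0.3, -3.5]
finger_gap: 0.0444
gripper_force: 30.0
```

```bash
python3 - <<'E'
from h import *
p,r,s=pose(); print(s["clock"],p,s["finger_gap"],s["force"],s["joint_velocities"].round(3))
print(go(.5773,-.2556,.073,5)[0])
E
```

```text
48.05 [ 0.58100042 -0.25398917  0.12276083] 0.04439784316982464 [ 0.29653287  0.2863923  -3.47280802] [-0.006  0.     0.006 -0.004 -0.003 -0.001]
[-0.0012, -0.004, 0.0498, 0.19, 0.09, 0.29]
```

Emit:
move_arm:
  motion:
    - [[-0.0005, -0.004, 0.025, 0, 0, 0, 0.03], [-0.0005, -0.004, 0.041, 0, 0, 0, 0.03], [-0.0005, -0.004, 0.045, 0, 0, 0, 0.03], [-0.0005, -0.004, 0.045, 0, 0, 0, 0.03], [-0.0005, -0.004, 0.045, 0, 0, 0, 0.03]]

```text
clock: 48.68
position: [0.5761, -0.255, 0.076]
ee_rot: [2.116, 2.32, 0.001]
force: [-0.5, -0.3, -3.7]
finger_gap: 0.044
gripper_force: 30.0
```

```bash
python3 - <<'E'
from h import *
p,r,s=pose(); print(s["clock"],p,s["finger_gap"],s["force"],s["joint_velocities"].round(3))
print(go(.5773,-.2548,.073,5)[0])
E
```

```text
48.675 [ 0.57610248 -0.25502285  0.07604045] 0.04400509512775343 [-0.46531766 -0.26607005 -3.74400244] [-0.    -0.003  0.003 -0.001 -0.003 -0.001]
[0.0001, 0.0012, 0.003, 0.06, 0.03, 0.26]
```

Emit:
move_arm:
  motion:
    - [[0, 0.0012, 0.002, 0, 0, 0, 0.03], [0, 0.0012, 0.003, 0, 0, 0, 0.03], [0, 0.0012, 0.0033, 0, 0, 0, 0.03], [0, 0.0012, 0.0033, 0, 0, 0, 0.03]]

```text
clock: 49.18
position: [0.5774, -0.2547, 0.0735]
ee_rot: [2.116, 2.32, 0.001]
force: [-3.2, 3.8, 8.0]
finger_gap: 0.0442
gripper_force: 30.0
```

Emit:
move_arm:
  motion:
    - [[0, 0, 0, 0, 0, 0, 0.07], [0, 0, 0, 0, 0, 0, 0.0919], [0, 0, 0, 0, 0, 0, 0.0919], [0, 0, -0.05, 0, 0, 0, 0.0919], [0, 0, -0.11, 0, 0, 0, 0.0919], [0, 0, -0.14, 0, 0, 0, 0.0919], [0.06, -0.005, -0.14, 0, 0, 0, 0.0919], [0.06, -0.005, -0.14, 0, 0, 0, 0.0919]]

```text
clock: 50.18
position: [0.5655, -0.1928, 0.2124]
ee_rot: [-2.114, -2.323, -0.001]
force: [0.2, -1.8, 0.1]
finger_gap: 0.0921
gripper_force: 0.0
```

Emit:
move_arm:
  motion:
    - [[0.4366, -0.0343, 0, 0, 0, 0, 0.0919], [0.4366, -0.0343, 0, 0, 0, 0, 0.0919], [0.4366, -0.0343, 0, 0, 0, 0, 0.0919], [0.4366, -0.0343, 0, 0, 0, 0, 0.0919], [0.4366, -0.0343, 0, 0, 0, 0, 0.0919], [0.4366, -0.0343, 0, 0, 0, 0, 0.0919], [0.4366, -0.0343, 0, 0, 0, 0, 0.0919], [0.4366, -0.0343, 0, 0, 0, 0, 0.0919]]

```text
clock: 51.18
position: [0.4917, 0.2395, 0.2117]
ee_rot: [-2.111, -2.326, -0.001]
force: [-0.1, -0.5, 0.1]
finger_gap: 0.0921
gripper_force: 0.0
```

Emit:
move_arm:
  motion:
    - [[0, 0, 0, 0, 0, 0, 0.0919], [0, 0, 0, 0, 0, 0, 0.0919]]

```text
clock: 51.42
position: [0.4924, 0.2347, 0.2118]
ee_rot: [2.119, 2.319, -0.001]
force: [0.2, 0.2, -0.4]
finger_gap: 0.0922
gripper_force: 0.0
```

```bash
python3 - <<'E'
from h import *
p,r,s=pose(); print(s["clock"],p,s["finger_gap"],s["force"],s["joint_velocities"].round(3))
print(go(.4941,.2364,.0655,5)[0])
E
```

```text
51.425 [0.49242409 0.23470246 0.21182019] 0.0922119787461818 [ 0.2244892   0.152528   -0.39372525] [-0.005 -0.003  0.     0.004  0.     0.003]
[0.0016, 0.0019, 0.1463, -0.02, 0.03, 0.17]
```

Emit:
move_arm:
  motion:
    - [[0.0007, 0.0018, 0.05, 0, 0, 0, 0.0919], [0.0007, 0.0018, 0.1, 0, 0, 0, 0.0919], [0.0007, 0.0018, 0.135, 0, 0, 0, 0.0919], [0.0007, 0.0018, 0.146, 0, 0, 0, 0.0919], [0.0007, 0.0018, 0.146, 0, 0, 0, 0.0919], [0.0007, 0.0018, 0.146, 0, 0, 0, 0.0919]]

```text
clock: 52.18
position: [0.4949, 0.2372, 0.0675]
ee_rot: [2.117, 2.32, 0.003]
force: [-0.1, 0.3, -0.7]
finger_gap: 0.092
gripper_force: 0.0
```

Emit:
move_arm:
  motion:
    - [[0, 0, 0, 0, 0, 0, 0.03], [0, 0, 0, 0, 0, 0, 0.03], [0, 0, 0, 0, 0, 0, 0.03], [0, 0, 0, 0, 0, 0, 0.03], [0, 0, 0, 0, 0, 0, 0.03], [0, 0, 0, 0, 0, 0, 0.03]]
  force: 30

```text
clock: 52.92
position: [0.4937, 0.2371, 0.066]
ee_rot: [-2.117, -2.321, 0.0]
force: [-0.7, 0.5, 1.0]
finger_gap: 0.0469
gripper_force: 30.0
```

Emit:
move_arm:
  motion:
    - [[0, 0, -0.01, 0, 0, 0, 0.03], [0, 0, -0.03, 0, 0, 0, 0.03], [0, 0, -0.07, 0, 0, 0, 0.03], [0, 0, -0.12, 0, 0, 0, 0.03], [0, 0, -0.145, 0, 0, 0, 0.03], [0, 0, -0.145, 0, 0, 0, 0.03]]

```text
clock: 53.68
position: [0.4947, 0.2375, 0.213]
ee_rot: [2.116, 2.32, 0.006]
force: [0.6, 0.2, -4.3]
finger_gap: 0.0468
gripper_force: 30.0
```

Emit:
move_arm:
  motion:
    - [[-0.06, -0.0022, 0, 0, 0, 0, 0.03], [-0.12, -0.0045, 0, 0, 0, 0, 0.03], [-0.18, -0.0067, 0, 0, 0, 0, 0.03], [-0.24, -0.009, 0, 0, 0, 0, 0.03], [-0.3, -0.0112, 0, 0, 0, 0, 0.03], [-0.36, -0.0134, 0, 0, 0, 0, 0.03], [-0.36, -0.0134, 0, 0, 0, 0, 0.03]]

```text
clock: 54.55
position: [0.5124, -0.1265, 0.2092]
ee_rot: [-2.122, -2.316, 0.004]
force: [0.8, -0.6, -3.8]
finger_gap: 0.0472
gripper_force: 30.0
```

Emit:
move_arm:
  motion:
    - [[-0.06, -0.0022, 0, 0, 0, 0, 0.03], [-0.12, -0.0045, 0, 0, 0, 0, 0.03], [-0.18, -0.0067, 0, 0, 0, 0, 0.03], [-0.191, -0.0072, 0, 0, 0, 0, 0.03], [-0.191, -0.0072, 0, 0, 0, 0, 0.03], [-0.191, -0.0072, 0.05, 0, 0, 0, 0.03], [-0.191, -0.0072, 0.1, 0, 0, 0, 0.03], [-0.191, -0.0072, 0.1, 0, 0, 0, 0.03]]

```text
clock: 55.55
position: [0.5208, -0.3096, 0.1072]
ee_rot: [-2.109, -2.316, 0.002]
force: [0.1, 0.2, -4.4]
finger_gap: 0.0471
gripper_force: 29.8
```

Emit:
move_arm:
  motion:
    - [[0, 0, 0, 0, 0, 0, 0.03], [0, 0, 0, 0, 0, 0, 0.03]]

```text
clock: 55.8
position: [0.5253, -0.3138, 0.1134]
ee_rot: [2.114, 2.319, 0.001]
force: [-0.2, -1.4, -4.0]
finger_gap: 0.0472
gripper_force: 29.8
```

```bash
python3 - <<'E'
from h import *
p,r,s=pose(); print(s["clock"],p,s["finger_gap"],s["force"],s["joint_velocities"].round(3))
print(go(.5216,-.3148,.0627,5)[0])
E
```

```text
55.8 [ 0.52528668 -0.31379005  0.11343117] 0.04717050177084704 [-0.19829897 -1.39044169 -3.98816163] [-0.005  0.001  0.002 -0.    -0.004 -0.001]
[-0.0006, -0.0039, 0.0507, 0.17, 0.12, 0.29]
```

Emit:
move_arm:
  motion:
    - [[0, -0.004, 0.025, 0, 0, 0, 0.03], [0, -0.004, 0.041, 0, 0, 0, 0.03], [0, -0.004, 0.0455, 0, 0, 0, 0.03], [0, -0.004, 0.0455, 0, 0, 0, 0.03], [0, -0.004, 0.0455, 0, 0, 0, 0.03]]

```text
clock: 56.42
position: [0.5203, -0.3142, 0.0667]
ee_rot: [2.116, 2.32, 0.0]
force: [-2.0, 1.6, 6.1]
finger_gap: 0.0467
gripper_force: 29.8
```

```bash
python3 - <<'E'
from h import *
p,r,s=pose(); print(s["clock"],p,s["finger_gap"],s["force"],s["joint_velocities"].round(3))
print(go(.5216,-.3141,.0632,5)[0])
E
```

```text
56.425 [ 0.52026225 -0.31416745  0.06666977] 0.04672920305576588 [-2.0393991   1.57197263  6.07111494] [ 0.     0.     0.001  0.    -0.005  0.001]
[-0.0001, 0.0013, 0.0035, 0.04, 0.04, 0.26]
```

Contact came about 3 mm early, so I'll look before releasing.

```bash
python3 - <<'E'
from h import *
import pickle
d=cam("scene"); pickle.dump(d,open("s8.pkl","wb"))
a=cv2.resize(d["frame"][50:150,225:345],(600,500),interpolation=cv2.INTER_CUBIC)
cv2.imwrite("pics/a6.png",cv2.cvtColor(cv2.convertScaleAbs(a,alpha=1.5),cv2.COLOR_RGB2BGR))
E
```

```text
(no output)
```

View pics/a6.png

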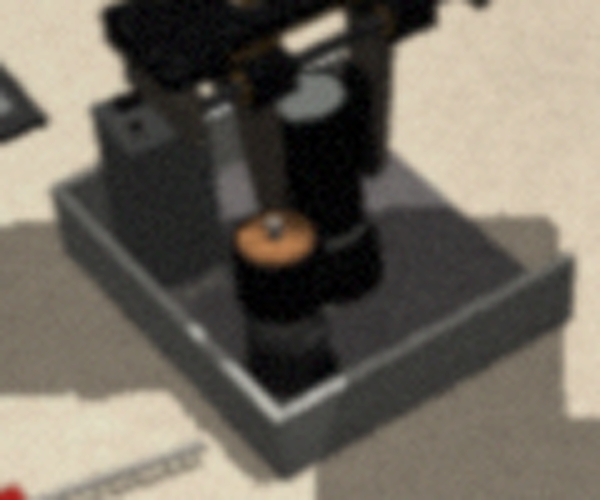

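The lens stands in place and is at most slightly tilted in the grip, and nothing is under it. I'll ease the grip so it settles flat, then open and rise.

Emit:
move_arm:
  motion:
    - [[0, 0.0005, 0, 0, 0, 0, 0.046], [0, 0.0005, 0, 0, 0, 0, 0.046], [0, 0.0005, 0.001, 0, 0, 0, 0.046], [0, 0.0005, 0.002, 0, 0, 0, 0.046], [0, 0.0005, 0.002, 0, 0, 0, 0.046]]
  force: 4

```text
clock: 57.1
position: [0.5212, -0.3141, 0.0641]
ee_rot: [2.116, 2.32, 0.001]
force: [-0.3, 0.6, 5.7]
finger_gap: 0.0483
gripper_force: 4.0
```

Emit:
move_arm:
  motion:
    - [[0, 0, 0, 0, 0, 0, 0.052], [0, 0, 0, 0, 0, 0, 0.056], [0, 0, 0, 0, 0, 0, 0.065], [0, 0, 0, 0, 0, 0, 0.08], [0, 0, 0, 0, 0, 0, 0.0919], [0, 0, 0, 0, 0, 0, 0.0919], [0, 0, -0.05, 0, 0, 0, 0.0919], [0, 0, -0.1, 0, 0, 0, 0.0919]]

```text
clock: 58.1
position: [0.5198, -0.3135, 0.1641]
ee_rot: [-2.116, -2.32, 0.0]
force: [1.0, -0.6, -0.5]
finger_gap: 0.0919
gripper_force: 0.0
```

Emit:
move_arm:
  motion:
    - [[0, 0, -0.06, 0, 0, 0, 0.0919], [0, 0, -0.12, 0, 0, 0, 0.0919], [0, 0, -0.15, 0, 0, 0, 0.0919], [0, 0, -0.15, 0, 0, 0, 0.0919], [0, 0, -0.15, 0, 0, 0, 0.0919]]

```text
clock: 58.72
position: [0.5197, -0.3135, 0.312]
ee_rot: [-2.116, -2.32, 0.001]
force: [-0.7, -0.2, -1.2]
finger_gap: 0.0918
gripper_force: 0.0
```

```bash
python3 - <<'E'
from h import *
import pickle
p,r,s=pose(); print(s["clock"],p,s["finger_gap"],s["force"])
c=cam("wrist"); pickle.dump(c,open("w9.pkl","wb"))
t=cam("top"); pickle.dump(t,open("t9.pkl","wb"))
B=np.array([.527,-.319]); a=np.radians(5.2); Rm=np.array([[np.cos(a),-np.sin(a)],[np.sin(a),np.cos(a)]])
def cen(c,mask,near,z):
    k=[q for q in cv2.findContours(mask.astype(np.uint8),0,2)[0] if cv2.contourArea(q)>8]
    q=min(k,key=lambda q:np.linalg.norm(np.array(cv2.minEnclosingCircle(q)[0])-near))
    e=cv2.fitEllipse(q); return ray(c,[e[0]],z)[0,:2].round(4)
f=c["frame"].astype(int);H=cv2.cvtColor(c["frame"],cv2.COLOR_RGB2HSV)
print("cork",cen(c,(f[...,0]-f[...,2]>35)&(H[...,1]>90)&(f[...,0]<230),proj(c,[[.577,-.254,.106]])[0],.106))
print("glass",cen(c,(f[...,2]-f[...,0]>4)&(f[...,2]>90),proj(c,[[.522,-.318,.114]])[0],.114))
u=proj(c,[[.54,-.31,.08]])[0].astype(int);print(u)
y0=max(0,u[1]-110);x0=u[0]-120
a=cv2.resize(c["frame"][y0:u[1]+130,x0:x0+240],(500,500),interpolation=cv2.INTER_CUBIC);print(x0,y0,c["frame"][y0:u[1]+130,x0:x0+240].shape)
cv2.imwrite("pics/a7.png",cv2.cvtColor(a,cv2.COLOR_RGB2BGR))
E
```

```text
58.725 [ 0.51965546 -0.31345946  0.31201554] 0.09182872836054669 [-0.69665507 -0.23406169 -1.19328232]
cork [ 0.5776 -0.2529]
glass [ 0.5185 -0.31  ]
[336 173]
216 63 (240, 240, 3)
```

View pics/a7.png

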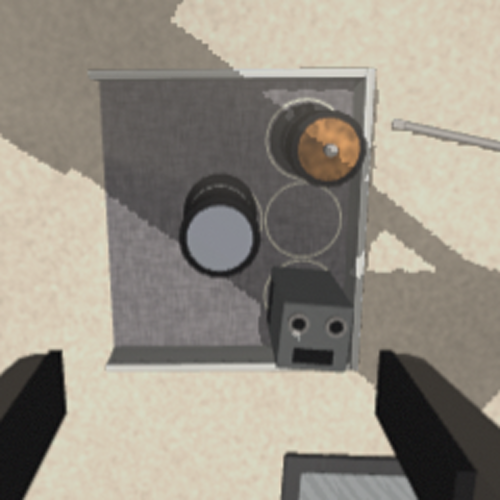

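The cork matches its original spot and the box is on its seat, but the lens moved about 7 mm in +y: its glass is at (219,238) in the crop and the right edge of its ring is showing. I'll regrip it lower on the straight barrel and shift it back.

Emit:
move_arm:
  motion:
    - [[0.0025, 0, 0.06, 0, 0, 0, 0.0919], [0.0025, 0, 0.12, 0, 0, 0, 0.0919], [0.0025, 0, 0.17, 0, 0, 0, 0.0919], [0.0025, 0, 0.17, 0, 0, 0, 0.0919], [0.0025, 0, 0.17, 0, 0, 0, 0.0919]]

```text
clock: 59.45
position: [0.5206, -0.3117, 0.1445]
ee_rot: [2.117, 2.321, 0.0]
force: [0.2, 0.1, 0.7]
finger_gap: 0.0916
gripper_force: 0.0
```

```bash
python3 - <<'E'
from h import *
p,r,s=pose(); print(s["clock"],p,s["finger_gap"],s["force"],s["joint_velocities"].round(3))
print(go(.5188,-.311,.045,5.2)[0])
E
```

```text
59.45 [ 0.52063969 -0.31168071  0.14454416] 0.09157678529711583 [0.18583275 0.07658768 0.72501957] [-0.001 -0.026 -0.02   0.001 -0.003  0.001]
[0.0009, -0.0018, 0.0995, 0.03, 0.02, 0.06]
```

Emit:
move_arm:
  motion:
    - [[0.001, -0.0018, 0.04, 0, 0, 0, 0.0919], [0.001, -0.0018, 0.08, 0, 0, 0, 0.0919], [0.001, -0.0018, 0.098, 0, 0, 0, 0.0919], [0.001, -0.0018, 0.098, 0, 0, 0, 0.0919], [0.001, -0.0018, 0.098, 0, 0, 0, 0.0919]]

```text
clock: 60.08
position: [0.5195, -0.3113, 0.0474]
ee_rot: [2.115, 2.319, 0.001]
force: [1.0, -0.3, 1.0]
finger_gap: 0.0919
gripper_force: 0.0
```

Emit:
move_arm:
  motion:
    - [[0, 0, 0, 0, 0, 0, 0.03], [0, 0, 0, 0, 0, 0, 0.03], [0, 0, 0, 0, 0, 0, 0.03], [0, 0, 0, 0, 0, 0, 0.03], [0, 0, 0, 0, 0, 0, 0.03], [0, 0, 0, 0, 0, 0, 0.03]]
  force: 30

```text
clock: 60.82
position: [0.5183, -0.3105, 0.0455]
ee_rot: [2.117, 2.321, 0.0]
force: [0.6, -0.2, -0.2]
finger_gap: 0.044
gripper_force: 26.7
```

```bash
python3 - <<'E'
from h import *
p,r,s=pose(); print(s["clock"],p,s["finger_gap"],s["force"],s["joint_velocities"].round(3))
print(go(p[0]+.0034,p[1]-.0075,p[2]+.005,5.2)[0])
E
```

```text
60.825 [ 0.51828413 -0.31049922  0.0454722 ] 0.044004140138748656 [ 0.58336896 -0.18805388 -0.17146728] [-0.    -0.001 -0.    -0.001  0.002 -0.001]
[-0.0078, 0.0027, -0.005, 0.01, 0.0, 0.06]
```

Emit:
move_arm:
  motion:
    - [[0, 0, -0.003, 0, 0, 0, 0.03], [0, 0, -0.006, 0, 0, 0, 0.03], [-0.004, 0.0015, -0.006, 0, 0, 0, 0.03], [-0.0078, 0.003, -0.006, 0, 0, 0, 0.03], [-0.0078, 0.003, -0.006, 0, 0, 0, 0.03], [-0.0078, 0.003, -0.006, 0, 0, 0, 0.03]]

```text
clock: 61.58
position: [0.5217, -0.3179, 0.0513]
ee_rot: [-2.117, -2.321, 0.0]
force: [-0.1, 0.8, -4.4]
finger_gap: 0.0437
gripper_force: 26.8
```

```bash
python3 - <<'E'
from h import *
p,r,s=pose(); print(s["clock"],p,s["finger_gap"],s["force"],s["joint_velocities"].round(3))
print(go(.522,-.318,.0455,5.2)[0])
E
```

```text
61.575 [ 0.52172424 -0.31793426  0.05134009] 0.04368653327264396 [-0.10038397  0.77941457 -4.40706631] [ 0.002 -0.001  0.002  0.001 -0.     0.001]
[-0.0001, 0.0003, 0.0058, -0.02, -0.01, 0.05]
```

Emit:
move_arm:
  motion:
    - [[0, 0, 0.003, 0, 0, 0, 0.03], [0, 0, 0.0055, 0, 0, 0, 0.03], [0, 0, 0.006, 0, 0, 0, 0.03], [0, 0, 0.006, 0, 0, 0, 0.03]]

```text
clock: 62.08
position: [0.5218, -0.3179, 0.0455]
ee_rot: [-2.117, -2.321, 0.0]
force: [-0.2, 0.4, -2.3]
finger_gap: 0.0437
gripper_force: 28.2
```

Emit:
move_arm:
  motion:
    - [[0, 0, 0, 0, 0, 0, 0.05], [0, 0, 0, 0, 0, 0, 0.07], [0, 0, 0, 0, 0, 0, 0.0919], [0, 0, 0, 0, 0, 0, 0.0919], [0, 0, -0.06, 0, 0, 0, 0.0919], [0, 0, -0.12, 0, 0, 0, 0.0919], [0, 0, -0.18, 0, 0, 0, 0.0919], [0, 0, -0.24, 0, 0, 0, 0.0919]]

```text
clock: 63.08
position: [0.5216, -0.3178, 0.2876]
ee_rot: [2.117, 2.321, 0.0]
force: [1.1, 0.2, -0.2]
finger_gap: 0.0922
gripper_force: 0.0
```

Emit:
move_arm:
  motion:
    - [[0, 0, -0.027, 0, 0, 0, 0.0919], [0, 0, -0.027, 0, 0, 0, 0.0919], [0, 0, -0.027, 0, 0, 0, 0.0919]]

```text
clock: 63.45
position: [0.5213, -0.3176, 0.3111]
ee_rot: [-2.116, -2.32, 0.001]
force: [0.1, -0.3, -1.1]
finger_gap: 0.0919
gripper_force: 0.0
```

```bash
python3 - <<'E'
from h import *
import pickle
p,r,s=pose(); print(s["clock"],p,s["finger_gap"],s["force"])
c=cam("wrist"); pickle.dump(c,open("w10.pkl","wb")); t=cam("top"); pickle.dump(t,open("t10.pkl","wb")); d=cam("scene")
def cen(c,mask,near,z):
    k=[q for q in cv2.findContours(mask.astype(np.uint8),0,2)[0] if cv2.contourArea(q)>8]
    q=min(k,key=lambda q:np.linalg.norm(np.array(cv2.minEnclosingCircle(q)[0])-near))
    e=cv2.fitEllipse(q); return ray(c,[e[0]],z)[0,:2].round(4)
f=c["frame"].astype(int);H=cv2.cvtColor(c["frame"],cv2.COLOR_RGB2HSV)
print("cork",cen(c,(f[...,0]-f[...,2]>35)&(H[...,1]>90)&(f[...,0]<230),proj(c,[[.577,-.254,.106]])[0],.106))
print("glass",cen(c,(f[...,2]-f[...,0]>4)&(f[...,2]>90),proj(c,[[.522,-.318,.114]])[0],.114))
u=proj(c,[[.54,-.31,.08]])[0].astype(int); y0=max(0,u[1]-80);x0=u[0]-100;print(x0,y0)
a=cv2.resize(c["frame"][y0:y0+160,x0:x0+160],(480,480),interpolation=cv2.INTER_CUBIC)
b=cv2.resize(t["frame"][185:285,275:475],(320,160)); e=cv2.resize(d["frame"][40:230,200:400],(320,304)); 
o=np.zeros((480,800,3),np.uint8); o[:,:480]=a;o[:160,480:]=b;o[160:464,480:]=e
cv2.imwrite("pics/a8.png",cv2.cvtColor(o,cv2.COLOR_RGB2BGR))
E
```

```text
63.45 [ 0.52128625 -0.31760813  0.31108425] 0.09193602908466626 [ 0.07256352 -0.29592404 -1.14054877]
cork [ 0.5776 -0.2529]
glass [ 0.5218 -0.3175]
236 90
```

View pics/a8.png

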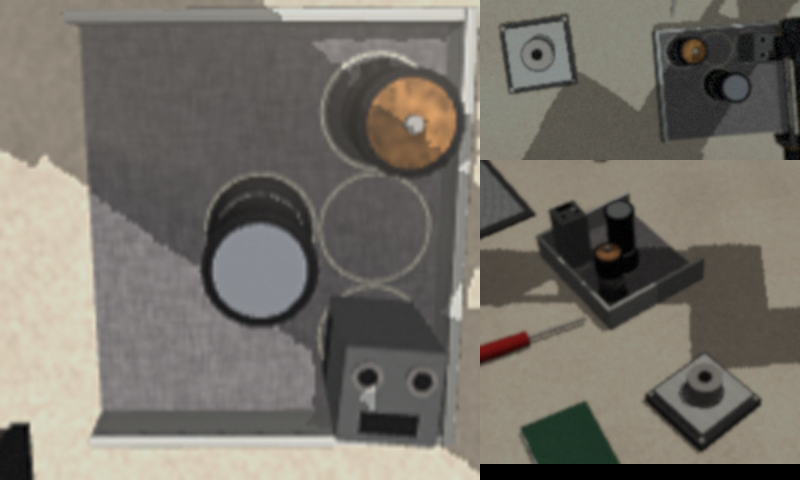

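Lens and cork are back at their original positions (within 0.3 mm), the block is on the stage, and everything is upright. One last box check, and hand-in if it passes.

```bash
python3 - <<'E'
from h import *
import pickle
c=pickle.load(open("w10.pkl","rb"))
P=ray(c,[(236+u/3-.3,90+v/3-.3) for u,v in((368,377),(422,381))],.102)[:,:2]; d=P[1]-P[0]
m=P.mean(0); print("sockets",m,"was .5877 -.3644",np.degrees(np.arctan2(d[1],d[0])))
if np.linalg.norm(m-[.5877,-.3644])<.0025: print(workorder.job_done())
E
```

```text
sockets [ 0.58630043 -0.3635891 ] was .5877 -.3644 0.7387261963699094
the job is handed in; nothing more can be done
None
```

The job is handed in at about 63 s of the 141 s allowed. The reference block is upright inside the stage ring, about 0.85 mm off centre. The lens, ball head and box stand upright on their own seats, within about 2 mm of where they started. The lens first came down about 7 mm off its seat, so I regripped it and set it right.

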